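# Lay out the contactors by size on the mounting plate

### The job

Lay out the contactors on the mounting plate in order of size, one to a pad, starting with the largest on the pad that has the brass earth stud, then the medium one on the middle pad and the smallest on the last pad; each stands upright, centred on its pad and square to it, the long side of its foot along the long side of the pad. Once the largest is in place, set the loose auxiliary block upright on top of it, centred and square. Set everything down gently, and leave the meter, the tape and the screwdriver where they are.

Things in the scene. Friction and masses are not known exactly. Their poses are not given: they have to be found in the camera images.
- large_center (a point): The largest of three contactors, loose, 0.65 kg: grey foot 90 (x) by 70 (y) mm, 63 mm high, with screws on its ledges; centred on it a black front block 50 (x) by 60 (y) mm, 42 mm high, flat on top; 105 mm high in all. Stands upright, foot down. This point is its centre, 52.5 mm above its underside; z up. Same after a half turn. Grip it from above on the black block, across x.
- medium_center (a point): The medium one of three contactors, loose, 0.45 kg: grey foot 80 (x) by 56 (y) mm, 48 mm high, with screws on its ledges; centred on it a black front block 44 (x) by 46 (y) mm, 42 mm high, flat on top; 90 mm high in all. Stands upright, foot down. This point is its centre, 45 mm above its underside; z up. Same after a half turn. Grip it from above on the black block, across x.
- small_center (a point): The smallest of three contactors, loose, 0.3 kg: grey foot 70 (x) by 44 (y) mm, 33 mm high, with screws on its ledges; centred on it a black front block 38 (x) by 36 (y) mm, 42 mm high, flat on top; 75 mm high in all. Stands upright, foot down. This point is its centre, 37.5 mm above its underside; z up. Same after a half turn. Grip it from above on the black block, across x.
- aux_center (a point): Auxiliary contact block, square, either way round (loose, about 0.08 kg): a plain black block 44 by 44 mm, 38 mm high, with two rows of small screws and a grey strip on top. It goes flat on the 50 by 60 mm top of the largest contactor, and just rests there. This point is its centre, 19 mm above its underside; z is up.
- pad_1: White pad 104 (x) by 84 (y) by 3 mm, fixed on a steel plate (160 by 360 by 4 mm) on the bench. Three alike, in a row along y, pitch 108 mm. Origin: centre of its underside, top 3 mm above; z up. This one is the end pad, left or right, with the brass earth stud (26 mm washer, 22 mm high) beside it, 70 mm from its centre in +x (away from the robot).
- pad_2: White pad 104 (x) by 84 (y) by 3 mm, fixed on a steel plate (160 by 360 by 4 mm) on the bench. Three alike, in a row along y, pitch 108 mm. Origin: centre of its underside, top 3 mm above; z up. This one is the middle pad. No stud.
- pad_3: White pad 104 (x) by 84 (y) by 3 mm, fixed on a steel plate (160 by 360 by 4 mm) on the bench. Three alike, in a row along y, pitch 108 mm. Origin: centre of its underside, top 3 mm above; z up. This one is the end pad opposite to the earth stud. No stud.
- meter: Bystander, loose: orange hand-held multimeter lying flat, 150 (x) by 75 by 34 mm, with a 6 mm high knob. Origin: centre of its underside.
- tape: Bystander, loose: blue roll of tape lying flat, 68 mm across, 19 mm high. Origin: centre of its underside.
- driver: Bystander, loose: screwdriver lying beyond the mounting plate, along its own x, about 0.2 m long. Origin: near its middle.
There are look-alikes about, which are no part of the job. What is shaped like the pad_3 but purple is not meant. Leave any green look-alike of the part that bears large_center alone.

How it is judged:
By the outcome, as a careful person would: the job done as asked, in the order asked, and still so for the second after the job is handed in, with the robot touching nothing.
It also fails if it takes over 102 s, if anything falls off the work surface, if the arm or the gripper's body presses on something with over 40 N, if the wrist force passes 120 N, or if a joint passes its speed limit or range.

### The arm

A 6-joint arm with a two-finger parallel gripper is mounted at the origin on the work surface. World frame = base frame: x ahead of the robot, y to its left, z up, the work surface at z = 0. Lengths are in m, angles in rad, forces in N, time in s.
With the tool pointing down it reaches from about 0.35 to 0.975 m from the base axis. Payload 17.4 kg.
Tool frame: the origin (TCP) lies at the very end of the fingers, on their centre line; the grasp point (between the pads) lies 19 mm behind it (bot.hold_point_z is the distance from the TCP to the grasp point, in m); z points along the fingers, y is the line along which they close (so a half turn about z gives the same grasp; the last joint's range is limited). The gripper opens to 85 mm and grips with 20 to 120 N. Pads are 22 mm wide; open, the fingers measure 114 mm over their backs; the gripper's body (76 mm by 85 mm) begins 54 mm behind the grasp point. The pads swing forward as they close: fully open they stand 13 mm farther back than shut.
Start: joints at [-1.358, 0.116, 1.442, -0, 1.584, -0.038], TCP at [0.168, -0.654, 0.231] pointing down, gripper open.
Joint ranges: [-2.83, 2.83], [-0.83, 2.19], [0.07, 2.5], [-1.14, 4.28], [0.01, 3], [-2.97, 2.97]. Speed limits (rad/s): [1.89, 1.89, 2.22, 3.14, 3.14, 3.14].

### API

Orientations are given as [roll, pitch, yaw] about the fixed x, y, z axes, in that order (R = Rz(yaw) Ry(pitch) Rx(roll)).
In Python, from bench import bot gives the robot as it stands. The module is installed in compiled form; this text tells all that it offers.
- The arm moves only by the tool step_arm, never from a script. Its argument "moves" is a list of rows, each an object with "xyz": the shift along the tool's x, y, z in m, a list of three; "twist": the turn about the tool's z in rad; "fingers": the finger opening in m, from 0 to 0.0854. In form: [{"xyz": [x, y, z], "twist": twist, "fingers": fingers}, ...]. A call has 1 to 5 rows; each row shifts and turns the commanded pose from where the row before left it, along the tool's axes as they then stand; what a row does not reach is not made up. A row lasts 1/10 s, in which the tool goes at most 50 mm and 8.59 degrees, less where a joint would pass 70% of its speed; a pose out of reach is approached as far as the arm can. A call is refused whole if a number of a shift passes 0.05 or a number of a turn 0.15, either way. A call with a gripper value outside its range is refused whole. The fingers move at their own pace and stop on an object; the grip force is fixed at half the most. Time passes only in rows, so rows that do not move let the fingers close. It gives the time, the measured TCP pose, the force, the opening and the grip force at its end, in the units of the state.
- bot.get_obs(): the state, without advancing time (a new reading comes with each control period).
- bot.get_image(name): name is "scene" or "side" or "wrist"; returns a dict with "color" (384x512x3 uint8, red, green, blue), "fx", "fy", "cx", "cy" (pixels), "world_from_camera" (4x4, takes a point from camera to world coordinates); the wrist camera has in their place "hand_eye" (4x4, takes a point from camera to tool coordinates, whose origin is the TCP and whose axes are the flange's). Camera axes: x right, y up, looking along -z (the intrinsics and any distortion apply to the point x, -y, -z); pixel columns grow to the right and rows downward; lengths in m; the calibration is good to about 2 mm. A picture is of the moment at which its call begins: read the wrist's pose just before it. There is no depth.
- bot.close_job(): hands the job in; it is judged then, once.
The state is a dict: "time_s": time; "joints": joint angles; "joint_vel": joint speeds; "joint_torque": joint torques, N m; "eef_pos": TCP position; "orientation": TCP orientation; "force": force on the tool from outside, world axes, zero at the start; "ft_torque": the same for the moment, N m; "gripper_width": finger opening in m; "grip_force": force on a finger pad.
Only numpy, scipy, OpenCV 4.12 (cv2) and the standard library are available. Lean on these libraries where they do the work, as an engineer would, in place of code of your own. Each camera call takes 0.05 s, during which the arm holds its last target. There are 200 camera calls.

## Working session

There is one attempt and no reset: what is moved stays moved. The work goes in short steps, Python scripts to look and compute and a tool call to move; the robot and the scene stay as the last step left them, time stands still between calls to the robot, and variables do not carry over. Pictures are saved under pics/ and viewed, at most 14 in all, crops included, and the job is handed in when it is done.

Besides the shell and the picture viewer there is one more tool, called after "Request:" by a JSON object that holds its "method" and its "body", one argument or row to a line. step_arm: Moves the arm, as the interface text tells. Its arguments: {"type":"object","properties":{"moves":{"type":"array","items":{"type":"object","properties":{"xyz":{"type":"array","items":{"type":"number"}},"twist":{"type":"number"},"fingers":{"type":"number"}}}}},"required":["moves"]}

```bash
mkdir -p pics
cat > h.py <<'E'
import numpy as np, cv2
from bench import bot
from scipy.spatial.transform import Rotation as R
def cam(name):
    o=bot.get_obs(); d=bot.get_image(name)
    if name=="wrist":
        T=np.eye(4); T[:3,:3]=R.from_euler('xyz',o['orientation']).as_matrix(); T[:3,3]=o['eef_pos']
        W=T@d['hand_eye']
    else: W=d['world_from_camera']
    d['W']=np.array(W); return d
def ray(d,u,v,z):
    c=np.array([(u-d['cx'])/d['fx'],-(v-d['cy'])/d['fy'],-1.0])
    r=d['W'][:3,:3]@c; p=d['W'][:3,3]; return p+r*(z-p[2])/r[2]
def proj(d,P):
    c=np.linalg.inv(d['W'])@np.append(P,1); return d['cx']+d['fx']*c[0]/-c[2], d['cy']-d['fy']*c[1]/-c[2]
def save(d,n,box=None,s=1):
    im=d['color'][:,:,::-1]
    if box: im=im[box[1]:box[3],box[0]:box[2]]
    cv2.imwrite('pics/'+n+'.png',cv2.resize(im,None,fx=s,fy=s,interpolation=cv2.INTER_CUBIC))
E
python3 - <<'E'
from h import *
o=bot.get_obs(); print(o)
for n in ("scene","side","wrist"):
    d=cam(n); save(d,n+'0',s=1.5); print(n,[k for k in d], d['W'].round(3).tolist(),d['fx'],d['cx'],d['cy'])
E
```

```text
{'time_s': 0.0, 'joints': array([-1.35780646e+00,  1.16441834e-01,  1.44228134e+00,  2.71048417e-05,
        1.58395822e+00, -3.77940096e-02]), 'joint_vel': array([ 0.00082666,  0.00019043, -0.00073236,  0.00100722,  0.00071731,
        0.00031435]), 'joint_torque': array([-8.73220574e-05, -7.31987786e+01, -6.32480621e+01, -2.12382116e-05,
        6.32929994e-03,  3.85823307e-05]), 'eef_pos': array([ 0.16747336, -0.65369998,  0.23058195]), 'orientation': array([-3.14050571e+00, -6.82218352e-05,  2.50784177e-01]), 'force': array([ 0.40722534,  0.04111368, -0.07623377]), 'ft_torque': array([ 0.07520521, -0.02730663,  0.0110069 ]), 'grip_force': 0.0, 'gripper_width': 0.08514674943931884}
scene ['color', 'fx', 'fy', 'cx', 'cy', 'world_from_camera', 'W'] [[0.079, -0.832, 0.549, 1.179], [0.997, 0.063, -0.048, -0.07], [0.005, 0.551, 0.834, 1.032], [0.0, 0.0, 0.0, 1.0]] 390.93708362842517 257.6884082797146 189.77809948923837
side ['color', 'fx', 'fy', 'cx', 'cy', 'world_from_camera', 'W'] [[-0.761, 0.379, -0.527, -0.316], [-0.649, -0.444, 0.617, 0.985], [-0.001, 0.812, 0.584, 1.02], [0.0, 0.0, 0.0, 1.0]] 456.5405069179507 251.04294348492812 192.49766424143326
wrist ['color', 'fx', 'fy', 'cx', 'cy', 'hand_eye', 'W'] [[0.248, 0.918, 0.311, 0.247], [-0.969, 0.235, 0.078, -0.634], [-0.002, -0.32, 0.947, 0.373], [0.0, 0.0, 0.0, 1.0]] 317.7885713304473 254.61830017534115 192.03396666640302
```

View pics/scene0.png

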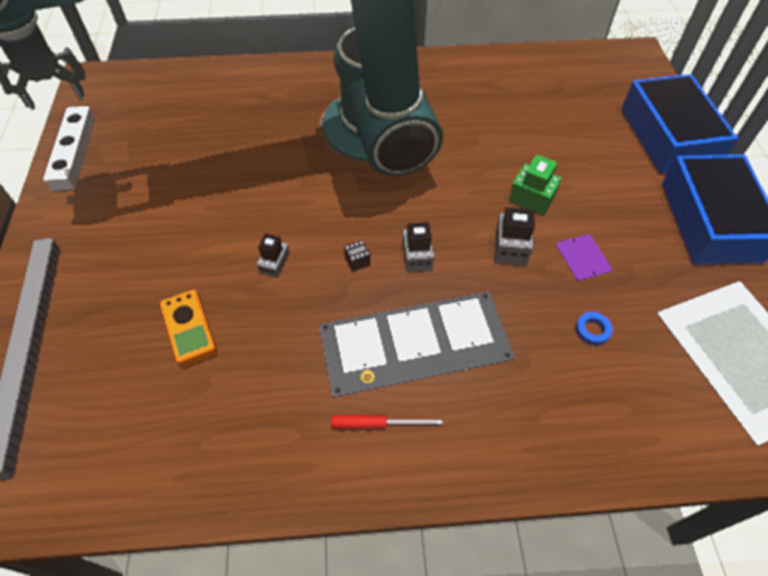

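View pics/side0.png

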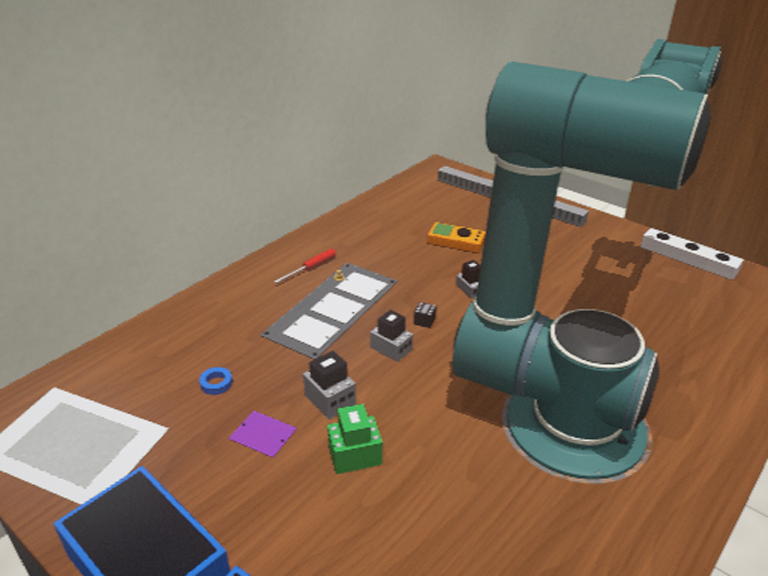

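The scene picture (1.5x) shows the green look-alike contactor at (537,185), the grey large one at (515,235), medium at (418,245), small at (272,254), aux block at (357,255), and the brass stud at (367,377). That makes pad_1 the left pad at (360,345), with pad_2 at (413,334) and pad_3 at (466,323). The purple pad look-alike is at (584,257).

The side picture agrees: large (330,383), green (355,437), medium (391,335), aux (425,314), small (470,277), stud (339,274).

The part meant by large_center is the grey one, since the green one is excluded.

```bash
cat > m.py <<'E'
from h import *
def pads(d,z=0.007,amin=150):
    hsv=cv2.cvtColor(d['color'],cv2.COLOR_RGB2HSV)
    m=((hsv[:,:,1]<40)&(hsv[:,:,2]>190)).astype(np.uint8)
    out=[]
    for c in cv2.findContours(m,cv2.RETR_EXTERNAL,cv2.CHAIN_APPROX_NONE)[0]:
        if cv2.contourArea(c)<amin: continue
        w=np.array([ray(d,u,v,z)[:2] for u,v in c[:,0]],np.float32)
        (x,y),(a,b),t=cv2.minAreaRect(w)
        if a<b: t+=90
        t=(t+90)%180-90
        if .07<min(a,b)<.1 and .09<max(a,b)<.12: out.append((round(x,4),round(y,4),round(max(a,b),4),round(min(a,b),4),round(t,2),c[:,0].mean(0).round().tolist()))
    return out
E
python3 - <<'E'
from m import *
d=cam("scene"); save(d,'crop1',(165,95,400,270),3.3)
s=cam("side")
for c in (d,s):
    for p in pads(c): print(p)
for n,(a,b),z in (('L',(518,213),.105),('M',(418,230),.09),('S',(270,240),.075),('A',(357,248),.038),('stud',(367,377),.01)):
    print(n,ray(d,a/1.5,b/1.5,z).round(3))
for n,(a,b),z in (('L',(328,362),.105),('M',(391,318),.09),('S',(472,266),.075),('A',(425,307),.038),('G',(353,418),.105)):
    print(n,ray(s,a/1.5,b/1.5,z).round(3))
E
```

```text
(0.6385, -0.0756, 0.1031, 0.0834, 8.62, [239.0, 229.0])
(0.623, 0.0311, 0.1035, 0.0837, 8.46, [275.0, 223.0])
(0.6073, 0.1382, 0.1032, 0.0831, 8.7, [310.0, 216.0])
(0.6087, 0.1403, 0.1041, 0.0844, 8.76, [207.0, 220.0])
(0.6241, 0.0335, 0.1032, 0.084, 8.41, [224.0, 205.0])
(0.64, -0.0735, 0.1036, 0.0848, 8.44, [240.0, 190.0])
L [0.412 0.268 0.105]
M [0.429 0.059 0.09 ]
S [ 0.421 -0.246  0.075]
A [ 0.427 -0.068  0.038]
stud [ 0.712 -0.065  0.01 ]
L [0.422 0.27  0.105]
M [0.428 0.065 0.09 ]
S [ 0.42  -0.241  0.075]
A [ 0.435 -0.072  0.038]
G [0.282 0.35  0.105]
```

View pics/crop1.png

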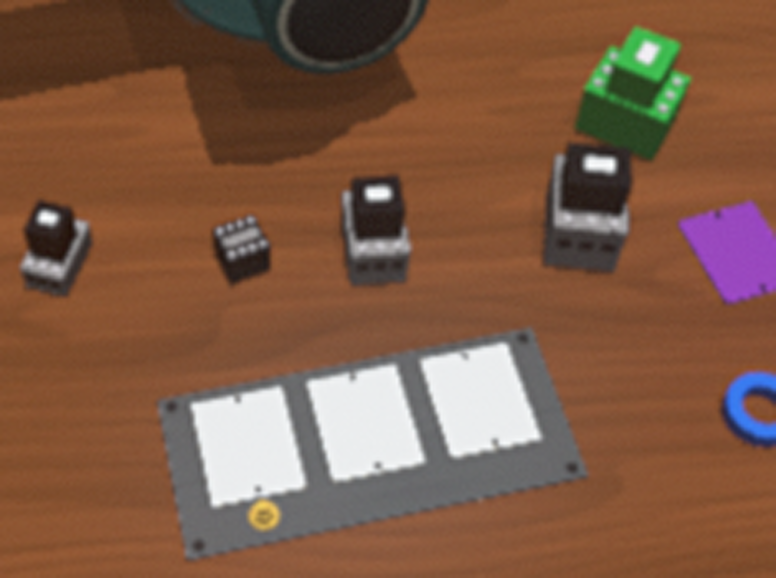

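The crop confirms it: the grey large contactor is the biggest of the three at (590,205), the green one at (635,90) is separate, and the stud at (264,515) sits beside the left pad. The pads measure 103 by 84 mm at a yaw of about 8.4°, and the two cameras agree to 2 mm. Next I write a small planner.

```bash
cat > p.py <<'E'
from h import *
import math,json
def plan(wps,step=.046,f=.085,start=None):
    o=bot.get_obs(); p=np.array(o['eef_pos']); y=o['orientation'][2]
    if start: p=np.array(start[:3]); y=math.radians(start[3])
    rows=[]
    for w in wps:
        t=np.array(w[:3]); ty=math.radians(w[3]); s=w[4] if len(w)>4 else step
        n=max(1,math.ceil(np.linalg.norm(t-p)/s-1e-6),math.ceil(abs(ty-y)/.145-1e-6))
        dp=(t-p)/n; dy=(ty-y)/n
        for i in range(n):
            Rm=R.from_euler('xyz',[math.pi,0,y]).as_matrix()
            rows.append([*(Rm.T@dp).round(4).tolist(),round(-dy,3)]); y+=dy; p=p+dp
    for i in range(0,len(rows),5): print(rows[i:i+5])
E
python3 -c "
from p import *
plan([(.45,-.2,.26,60),(.42,.25,.26,95)])"
```

```text
[[0.0322, -0.0308, -0.0024, np.float64(-0.066)], [0.0342, -0.0286, -0.0024, np.float64(-0.066)], [0.036, -0.0263, -0.0024, np.float64(-0.066)], [0.0376, -0.0238, -0.0024, np.float64(-0.066)], [0.0391, -0.0213, -0.0024, np.float64(-0.066)]]
[[0.0405, -0.0186, -0.0024, np.float64(-0.066)], [0.0416, -0.0159, -0.0024, np.float64(-0.066)], [0.0426, -0.0131, -0.0024, np.float64(-0.066)], [0.0433, -0.0103, -0.0024, np.float64(-0.066)], [0.0439, -0.0074, -0.0024, np.float64(-0.066)]]
[[0.0443, -0.0044, -0.0024, np.float64(-0.066)], [0.0445, -0.0015, -0.0024, np.float64(-0.066)], [0.0375, -0.0251, -0.0, np.float64(-0.061)], [0.0389, -0.0228, -0.0, np.float64(-0.061)], [0.0403, -0.0203, -0.0, np.float64(-0.061)]]
[[0.0414, -0.0178, -0.0, np.float64(-0.061)], [0.0424, -0.0153, -0.0, np.float64(-0.061)], [0.0433, -0.0127, -0.0, np.float64(-0.061)], [0.044, -0.01, -0.0, np.float64(-0.061)], [0.0445, -0.0073, -0.0, np.float64(-0.061)]]
[[0.0449, -0.0046, -0.0, np.float64(-0.061)], [0.0451, -0.0018, -0.0, np.float64(-0.061)]]
```

Request:
{"method": "step_arm", "body": {
  "moves": [
    {"xyz": [0.032,-0.031,-0.002],"twist": -0.066,"fingers": 0.085},
    {"xyz": [0.034,-0.029,-0.002],"twist": -0.066,"fingers": 0.085},
    {"xyz": [0.036,-0.026,-0.002],"twist": -0.066,"fingers": 0.085},
    {"xyz": [0.038,-0.024,-0.002],"twist": -0.066,"fingers": 0.085},
    {"xyz": [0.039,-0.021,-0.002],"twist": -0.066,"fingers": 0.085}
  ]
}}

```text
time_s: 0.75
eef_pos: [0.2858, -0.4629, 0.2413]
orientation: [3.142, -0.0, 0.583]
force: [0.5, -0.4, 0.1]
gripper_width: 0.0852
grip_force: 0.0
```

Request:
{"method": "step_arm", "body": {
  "moves": [
    {"xyz": [0.04,-0.019,-0.002],"twist": -0.066,"fingers": 0.085},
    {"xyz": [0.042,-0.016,-0.002],"twist": -0.066,"fingers": 0.085},
    {"xyz": [0.043,-0.013,-0.002],"twist": -0.066,"fingers": 0.085},
    {"xyz": [0.043,-0.01,-0.002],"twist": -0.066,"fingers": 0.085},
    {"xyz": [0.044,-0.007,-0.002],"twist": -0.066,"fingers": 0.085}
  ]
}}

```text
time_s: 1.25
eef_pos: [0.4042, -0.2742, 0.2516]
orientation: [3.141, -0.0, 0.913]
force: [0.2, -2.2, -0.3]
gripper_width: 0.0849
grip_force: 0.0
```

Request:
{"method": "step_arm", "body": {
  "moves": [
    {"xyz": [0.044,-0.004,-0.002],"twist": -0.066,"fingers": 0.085},
    {"xyz": [0.044,-0.002,-0.002],"twist": -0.066,"fingers": 0.085},
    {"xyz": [0.038,-0.025,0],"twist": -0.061,"fingers": 0.085},
    {"xyz": [0.039,-0.023,0],"twist": -0.061,"fingers": 0.085},
    {"xyz": [0.04,-0.02,0],"twist": -0.061,"fingers": 0.085}
  ]
}}

```text
time_s: 1.75
eef_pos: [0.442, -0.0641, 0.2553]
orientation: [3.141, -0.0, 1.228]
force: [1.4, -0.3, 0.1]
gripper_width: 0.0848
grip_force: 0.0
```

Request:
{"method": "step_arm", "body": {
  "moves": [
    {"xyz": [0.041,-0.018,0],"twist": -0.061,"fingers": 0.085},
    {"xyz": [0.042,-0.015,0],"twist": -0.061,"fingers": 0.085},
    {"xyz": [0.043,-0.013,0],"twist": -0.061,"fingers": 0.085},
    {"xyz": [0.044,-0.01,0],"twist": -0.061,"fingers": 0.085},
    {"xyz": [0.044,-0.007,0],"twist": -0.061,"fingers": 0.085}
  ]
}}

```text
time_s: 2.25
eef_pos: [0.4276, 0.1595, 0.2556]
orientation: [3.141, -0.0, 1.533]
force: [0.1, 0.1, 0.1]
gripper_width: 0.0852
grip_force: 0.0
```

Request:
{"method": "step_arm", "body": {
  "moves": [
    {"xyz": [0.045,-0.005,0],"twist": -0.061,"fingers": 0.085},
    {"xyz": [0.045,-0.002,0],"twist": -0.061,"fingers": 0.085},
    {"xyz": [0,0,0],"twist": 0,"fingers": 0.085},
    {"xyz": [0,0,0],"twist": 0,"fingers": 0.085}
  ]
}}

```text
time_s: 2.65
eef_pos: [0.4218, 0.2484, 0.255]
orientation: [-3.141, 0.0, 1.655]
force: [-0.4, 0.1, 0.2]
gripper_width: 0.0848
grip_force: 0.0
```

```bash
python3 -c "
from p import *
d=cam('wrist');save(d,'w1',s=1.5);o=bot.get_obs();print(o['time_s'],o['eef_pos'],o['orientation'])"
```

```text
2.7 [0.42206182 0.24757915 0.2551604 ] [-3.14130392e+00  3.89368326e-04  1.65286501e+00]
```

View pics/w1.png

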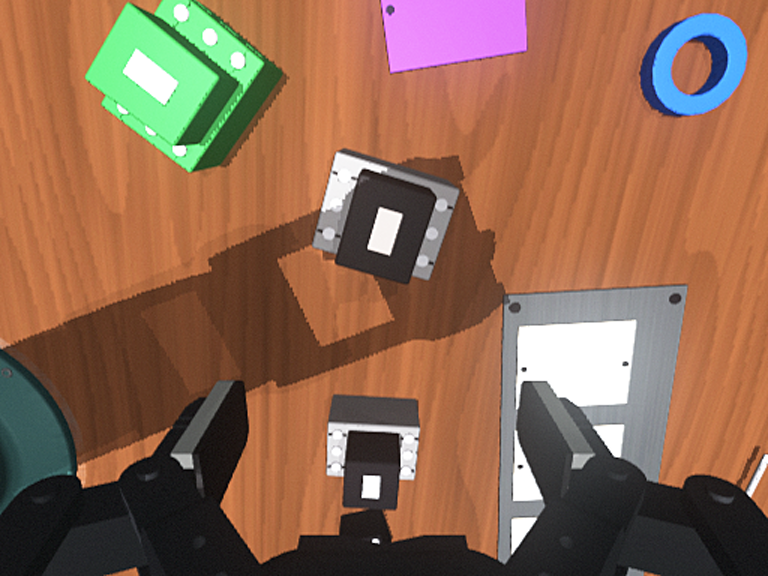

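The wrist view shows the grey large contactor, with its black top and white label at (385,230). The green look-alike is at (160,75), medium at (372,465), and the pads are on the right.

```bash
cat >> m.py <<'E'
def labels(d,z,xy,r=.05):
    "white label rects whose ray at height z falls near xy"
    hsv=cv2.cvtColor(d['color'],cv2.COLOR_RGB2HSV)
    k=4
    big=cv2.resize(hsv,None,fx=k,fy=k,interpolation=cv2.INTER_CUBIC)
    m=((big[:,:,1]<60)&(big[:,:,2]>190)).astype(np.uint8)
    for c in cv2.findContours(m,cv2.RETR_EXTERNAL,cv2.CHAIN_APPROX_NONE)[0]:
        if cv2.contourArea(c)<60*k: continue
        w=np.array([ray(d,(u+.5)/k-.5,(v+.5)/k-.5,z)[:2] for u,v in c[:,0]],np.float32)
        (x,y),(a,b),t=cv2.minAreaRect(w)
        if np.hypot(x-xy[0],y-xy[1])>r or max(a,b)>.05: continue
        if a<b: t+=90; a,b=b,a
        print('label',round(x,4),round(y,4),'size',round(a,4),round(b,4),'ang',round((t+90)%180-90,1),(c[:,0].mean(0)/k).round())
def black(d,z,xy,r=.06):
    "black blob polygon corners at height z"
    hsv=cv2.cvtColor(d['color'],cv2.COLOR_RGB2HSV)
    m=(hsv[:,:,2]<70).astype(np.uint8)
    for c in cv2.findContours(m,cv2.RETR_EXTERNAL,cv2.CHAIN_APPROX_NONE)[0]:
        M=cv2.moments(c)
        if M['m00']<200: continue
        q=ray(d,M['m10']/M['m00'],M['m01']/M['m00'],z)
        if np.hypot(*(q[:2]-xy))<r:
            a=cv2.approxPolyDP(c,3,True)[:,0]
            print('black',M['m00'],q.round(4)[:2],[(p.tolist(),ray(d,*p,z)[:2].round(4).tolist()) for p in a])
E
python3 - <<'E'
from m import *
for n in ('wrist','scene','side'):
    d=cam(n); print(n); labels(d,.105,(.418,.268))
    if n=='wrist': black(d,.105,(.418,.268))
E
```

```text
wrist
label 0.4467 0.2526 size 0.0071 0.0067 ang 4.7 [281. 173.]
label 0.3866 0.2651 size 0.0074 0.0071 ang 79.1 [219. 155.]
label 0.4507 0.2706 size 0.007 0.0069 ang 76.1 [287. 155.]
label 0.4212 0.2695 size 0.0275 0.0152 ang 78.1 [256. 153.]
label 0.4544 0.2888 size 0.007 0.0069 ang 88.5 [294. 136.]
label 0.4014 0.2924 size 0.038 0.0343 ang 78.2 [232. 119.]
black 3310.5 [0.4217 0.2722] [([241, 112], [0.405, 0.3054]), ([238, 120], [0.4028, 0.2982]), ([240, 115], [0.4043, 0.3028]), ([248, 119], [0.4117, 0.2998]), ([237, 122], [0.402, 0.2964]), ([223, 173], [0.3917, 0.2476]), ([271, 187], [0.4387, 0.2374]), ([290, 130], [0.4506, 0.2932]), ([284, 124], [0.4446, 0.2981])]
scene
side
```

```bash
python3 -c "
from p import *
plan([(.4213,.2705,.2,78),(.4213,.2705,.072,78,.04)])"
```

```text
[[0.0119, 0.0004, 0.0277, np.float64(0.145)], [0.0118, -0.0013, 0.0277, np.float64(0.145)], [0.0, -0.0, 0.032, np.float64(0.0)], [0.0, -0.0, 0.032, np.float64(0.0)], [0.0, -0.0, 0.032, np.float64(0.0)]]
[[0.0, -0.0, 0.032, np.float64(0.0)]]
```

Request:
{"method": "step_arm", "body": {
  "moves": [
    {"xyz": [0.012,0,0.028],"twist": 0.145,"fingers": 0.085},
    {"xyz": [0.012,-0.001,0.028],"twist": 0.145,"fingers": 0.085},
    {"xyz": [0,0,0.032],"twist": 0,"fingers": 0.085},
    {"xyz": [0,0,0.032],"twist": 0,"fingers": 0.085}
  ]
}}

```text
time_s: 3.25
eef_pos: [0.4212, 0.271, 0.1344]
orientation: [3.141, -0.0, 1.361]
force: [0.9, 0.4, -0.4]
gripper_width: 0.085
grip_force: 0.0
```

```bash
python3 -c "
from m import *
d=cam('wrist');save(d,'w2',s=1.2);o=bot.get_obs();print(o['time_s'],o['eef_pos'],o['orientation']);labels(d,.105,(.4213,.2705))
print(proj(d,o['eef_pos']))"
```

```text
3.3 [0.4195512  0.26997027 0.12882315] [-3.13747123  0.00376899  1.36102842]
label 0.392 0.2744 size 0.0145 0.0101 ang 74.6 [206. 235.]
label 0.4216 0.2715 size 0.0259 0.0145 ang 78.1 [255. 229.]
label 0.4009 0.3082 size 0.006 0.0051 ang -12.0 [206. 179.]
(np.float64(251.7759945357784), np.float64(252.3541711776562))
```

View pics/w2.png

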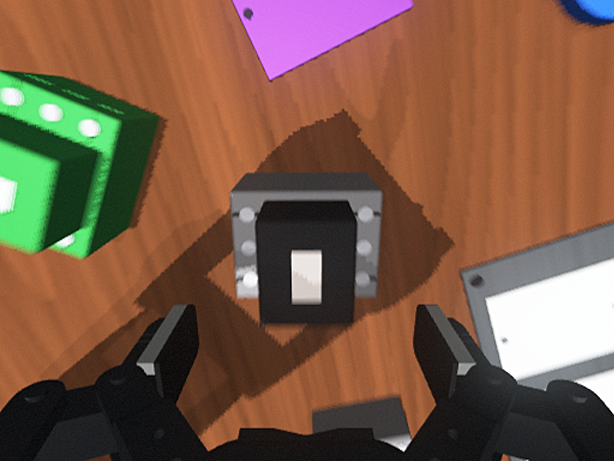

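The view confirms the gripper is centred over and square to the black block (label at (307,277)). I descend and grip.

Request:
{"method": "step_arm", "body": {
  "moves": [
    {"xyz": [0,0,0.03],"twist": 0,"fingers": 0.085},
    {"xyz": [0,0,0.027],"twist": 0,"fingers": 0.085},
    {"xyz": [0,0,0],"twist": 0,"fingers": 0.085},
    {"xyz": [0,0,0],"twist": 0,"fingers": 0.045},
    {"xyz": [0,0,0],"twist": 0,"fingers": 0.04}
  ]
}}

```text
time_s: 3.8
eef_pos: [0.4218, 0.2719, 0.0805]
orientation: [3.14, -0.002, 1.362]
force: [0.0, -0.2, 0.2]
gripper_width: 0.0584
grip_force: 0.0
```

Request:
{"method": "step_arm", "body": {
  "moves": [
    {"xyz": [0,0,0],"twist": 0,"fingers": 0.03},
    {"xyz": [0,0,0],"twist": 0,"fingers": 0.03},
    {"xyz": [0,0,0],"twist": 0,"fingers": 0.03}
  ]
}}

```text
time_s: 4.1
eef_pos: [0.4218, 0.2721, 0.0805]
orientation: [3.139, -0.002, 1.363]
force: [-0.8, -2.4, 7.6]
gripper_width: 0.0491
grip_force: 63.2
```

The grip is a bit high (TCP at 80 mm), so I regrip lower.

Request:
{"method": "step_arm", "body": {
  "moves": [
    {"xyz": [0,0,0],"twist": 0,"fingers": 0.08},
    {"xyz": [0,0,0],"twist": 0,"fingers": 0.08},
    {"xyz": [0,0,0.009],"twist": 0,"fingers": 0.08},
    {"xyz": [0,0,0],"twist": 0,"fingers": 0.08},
    {"xyz": [0,0,0],"twist": 0,"fingers": 0.03}
  ]
}}

```text
time_s: 4.6
eef_pos: [0.4207, 0.2717, 0.0688]
orientation: [-3.141, 0.001, 1.363]
force: [0.1, -0.1, -0.2]
gripper_width: 0.0673
grip_force: 0.0
```

Request:
{"method": "step_arm", "body": {
  "moves": [
    {"xyz": [0,0,0],"twist": 0,"fingers": 0.03},
    {"xyz": [0,0,0],"twist": 0,"fingers": 0.03},
    {"xyz": [0,0,0],"twist": 0,"fingers": 0.03},
    {"xyz": [0,0,0],"twist": 0,"fingers": 0.03},
    {"xyz": [0,0,-0.005],"twist": 0,"fingers": 0.03}
  ]
}}

```text
time_s: 5.1
eef_pos: [0.4204, 0.2715, 0.0734]
orientation: [-3.14, 0.001, 1.363]
force: [-0.0, -0.4, -7.3]
gripper_width: 0.0491
grip_force: 63.6
```

Request:
{"method": "step_arm", "body": {
  "moves": [
    {"xyz": [0,0,-0.035],"twist": 0,"fingers": 0.03},
    {"xyz": [0,0,-0.04],"twist": 0,"fingers": 0.03},
    {"xyz": [0,0,-0.04],"twist": 0,"fingers": 0.03},
    {"xyz": [0,0,0],"twist": 0,"fingers": 0.03},
    {"xyz": [0,0,0],"twist": 0,"fingers": 0.03}
  ]
}}

```text
time_s: 5.6
eef_pos: [0.4208, 0.2717, 0.189]
orientation: [3.141, -0.0, 1.363]
force: [0.8, 0.2, -7.5]
gripper_width: 0.049
grip_force: 66.4
```

```bash
python3 -c "
from p import *
o=bot.get_obs();print(o['eef_pos'],o['orientation'],o['force'])
plan([(.6393,-.0746,.18,98.4)])"
```

```text
[0.42083376 0.27173735 0.18903864] [ 3.14145825e+00 -6.94189933e-05  1.36278893e+00] [ 0.79989859  0.15639943 -7.5395039 ]
[[-0.0326, 0.0317, 0.001, np.float64(-0.039)], [-0.0339, 0.0304, 0.001, np.float64(-0.039)], [-0.035, 0.029, 0.001, np.float64(-0.039)], [-0.0361, 0.0276, 0.001, np.float64(-0.039)], [-0.0372, 0.0262, 0.001, np.float64(-0.039)]]
[[-0.0382, 0.0247, 0.001, np.float64(-0.039)], [-0.0392, 0.0232, 0.001, np.float64(-0.039)], [-0.04, 0.0216, 0.001, np.float64(-0.039)], [-0.0409, 0.02, 0.001, np.float64(-0.039)]]
```

Request:
{"method": "step_arm", "body": {
  "moves": [
    {"xyz": [-0.033,0.032,0.001],"twist": -0.039,"fingers": 0.03},
    {"xyz": [-0.034,0.03,0.001],"twist": -0.039,"fingers": 0.03},
    {"xyz": [-0.035,0.029,0.001],"twist": -0.039,"fingers": 0.03},
    {"xyz": [-0.036,0.028,0.001],"twist": -0.039,"fingers": 0.03},
    {"xyz": [-0.037,0.026,0.001],"twist": -0.039,"fingers": 0.03}
  ]
}}

```text
time_s: 6.1
eef_pos: [0.542, 0.0773, 0.1817]
orientation: [-3.138, 0.0, 1.559]
force: [0.4, 0.1, -6.9]
gripper_width: 0.0493
grip_force: 66.7
```

Request:
{"method": "step_arm", "body": {
  "moves": [
    {"xyz": [-0.038,0.025,0.001],"twist": -0.039,"fingers": 0.03},
    {"xyz": [-0.039,0.023,0.001],"twist": -0.039,"fingers": 0.03},
    {"xyz": [-0.04,0.022,0.001],"twist": -0.039,"fingers": 0.03},
    {"xyz": [-0.041,0.02,0.001],"twist": -0.045,"fingers": 0.03},
    {"xyz": [0,0,0],"twist": 0,"fingers": 0.03}
  ]
}}

```text
time_s: 6.6
eef_pos: [0.64, -0.0789, 0.1763]
orientation: [-3.137, -0.0, 1.718]
force: [-0.8, 0.8, -7.9]
gripper_width: 0.0494
grip_force: 67.3
```

Request:
{"method": "step_arm", "body": {
  "moves": [
    {"xyz": [0,0,0],"twist": 0,"fingers": 0.03},
    {"xyz": [0,0,0],"twist": 0,"fingers": 0.03}
  ]
}}

```text
time_s: 6.8
eef_pos: [0.6386, -0.0741, 0.1786]
orientation: [-3.139, -0.001, 1.72]
force: [0.1, 0.1, -7.3]
gripper_width: 0.0491
grip_force: 67.3
```

```bash
python3 -c "
from m import *
o=bot.get_obs();print(o['eef_pos'],o['orientation'],o['force'])
d=cam('wrist');save(d,'w3',s=1.5)
labels(d,o['eef_pos'][2]+.036,o['eef_pos'][:2]);print(pads(d))"
```

```text
[ 0.63856175 -0.07408676  0.17855403] [-3.13916520e+00 -1.02562338e-03  1.71982825e+00] [ 0.13402485  0.05400914 -7.25406593]
label 0.6084 -0.042 size 0.0065 0.0063 ang -81.4 [186. 218.]
[(0.6225, 0.0322, 0.1037, 0.0831, 8.48, [255.0, 52.0])]
```

View pics/w3.png

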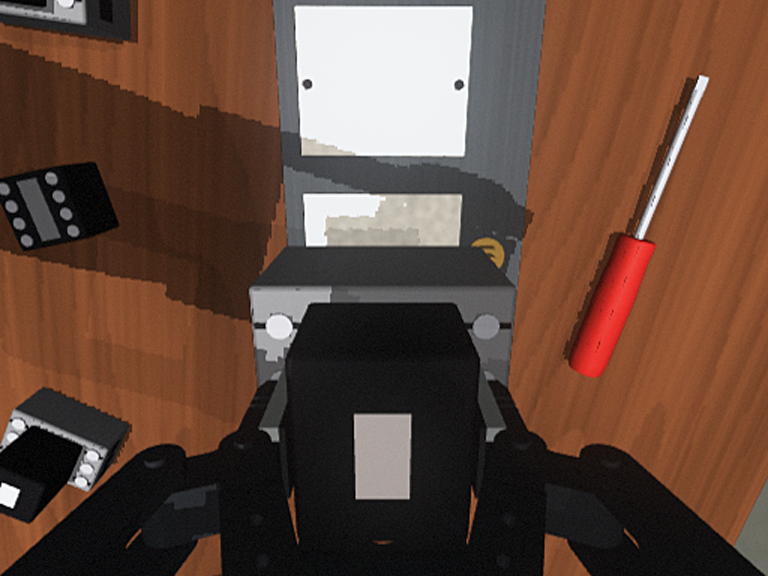

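The large contactor hangs square in the grip, with its label at (383,456), and pad_2 is seen at (383,80). I check the in-hand offset along its y.

```bash
python3 -c "
from m import *
o=bot.get_obs();d=cam('wrist');o=bot.get_obs();p=o['eef_pos'];print(p)
y=o['orientation'][2];Rm=R.from_euler('xyz',[np.pi,0,y]).as_matrix()
for u,v,h in ((383,456.5,.036),(298,362,.036),(474,362,.036),(250,288,-.006),(515,288,-.006)):
  print((Rm.T@(ray(d,u/1.5,v/1.5,p[2]+h)-p)).round(4))"
```

```text
[ 0.63881464 -0.07376023  0.17971064]
[-0.0013  0.0002 -0.036 ]
[ 0.0268 -0.0209 -0.036 ]
[ 0.0268  0.0228 -0.036 ]
[ 0.0321 -0.0435  0.006 ]
[0.0321 0.0435 0.006 ]
```

Request:
{"method": "step_arm", "body": {
  "moves": [
    {"xyz": [0.001,0,0.035],"twist": 0,"fingers": 0.03},
    {"xyz": [0,0,0.035],"twist": 0,"fingers": 0.03},
    {"xyz": [0,0,0.02],"twist": 0,"fingers": 0.03},
    {"xyz": [0,0,0.005],"twist": 0,"fingers": 0.03},
    {"xyz": [0,0,0],"twist": 0,"fingers": 0.03}
  ]
}}

```text
time_s: 7.4
eef_pos: [0.6389, -0.0731, 0.0853]
orientation: [-3.141, -0.0, 1.721]
force: [0.7, 0.8, -7.1]
gripper_width: 0.0494
grip_force: 67.1
```

Request:
{"method": "step_arm", "body": {
  "moves": [
    {"xyz": [0,0,0.002],"twist": 0,"fingers": 0.03},
    {"xyz": [0,0,0],"twist": 0,"fingers": 0.03}
  ]
}}

```text
time_s: 7.6
eef_pos: [0.6397, -0.0737, 0.0847]
orientation: [3.14, 0.001, 1.72]
force: [-0.6, -0.0, -6.6]
gripper_width: 0.0494
grip_force: 67.2
```

Request:
{"method": "step_arm", "body": {
  "moves": [
    {"xyz": [0,0,0.003],"twist": 0,"fingers": 0.03},
    {"xyz": [0,0,0.002],"twist": 0,"fingers": 0.03},
    {"xyz": [0,0,0],"twist": 0,"fingers": 0.03}
  ]
}}

```text
time_s: 7.9
eef_pos: [0.6391, -0.0738, 0.078]
orientation: [-3.141, -0.0, 1.72]
force: [-0.6, -0.2, -7.6]
gripper_width: 0.0492
grip_force: 67.2
```

Request:
{"method": "step_arm", "body": {
  "moves": [
    {"xyz": [0,0,0.0015],"twist": 0,"fingers": 0.03},
    {"xyz": [0,0,0],"twist": 0,"fingers": 0.03}
  ]
}}

```text
time_s: 8.1
eef_pos: [0.6394, -0.0738, 0.0771]
orientation: [3.141, 0.0, 1.72]
force: [0.2, -0.9, -3.2]
gripper_width: 0.0489
grip_force: 67.6
```

Request:
{"method": "step_arm", "body": {
  "moves": [
    {"xyz": [0,0,0.0007],"twist": 0,"fingers": 0.03},
    {"xyz": [0,0,0],"twist": 0,"fingers": 0.055},
    {"xyz": [0,0,0],"twist": 0,"fingers": 0.07},
    {"xyz": [0,0,0],"twist": 0,"fingers": 0.08},
    {"xyz": [0,0,0],"twist": 0,"fingers": 0.08}
  ]
}}

```text
time_s: 8.6
eef_pos: [0.6393, -0.0737, 0.0762]
orientation: [3.141, -0.0, 1.72]
force: [0.3, -0.3, 0.6]
gripper_width: 0.08
grip_force: 0.0
```

Request:
{"method": "step_arm", "body": {
  "moves": [
    {"xyz": [0,0,-0.03],"twist": 0,"fingers": 0.085},
    {"xyz": [0,0,-0.045],"twist": 0,"fingers": 0.085},
    {"xyz": [0,0,-0.045],"twist": 0,"fingers": 0.085},
    {"xyz": [-0.045,0,-0.02],"twist": 0,"fingers": 0.085},
    {"xyz": [-0.045,0,0],"twist": 0,"fingers": 0.085}
  ]
}}

```text
time_s: 9.1
eef_pos: [0.6538, -0.1633, 0.221]
orientation: [3.136, 0.003, 1.722]
force: [-0.1, 0.0, -0.2]
gripper_width: 0.0848
grip_force: 0.0
```

Request:
{"method": "step_arm", "body": {
  "moves": [
    {"xyz": [0,0,0],"twist": 0,"fingers": 0.085},
    {"xyz": [0,0,0],"twist": 0,"fingers": 0.085}
  ]
}}

```text
time_s: 9.3
eef_pos: [0.6525, -0.1635, 0.2157]
orientation: [-3.141, -0.0, 1.718]
force: [-0.1, 0.2, -0.6]
gripper_width: 0.0846
grip_force: 0.0
```

```bash
python3 -c "
from m import *
d=cam('wrist');save(d,'w4',s=1.5);o=bot.get_obs();print(o['eef_pos'],o['orientation'])
labels(d,.112,(.639,-.0746))"
```

```text
[ 0.65242309 -0.16263112  0.21571623] [-3.14113371e+00 -4.94954902e-04  1.71930329e+00]
label 0.6401 -0.077 size 0.0281 0.0158 ang -81.9 [256.  77.]
```

View pics/w4.png

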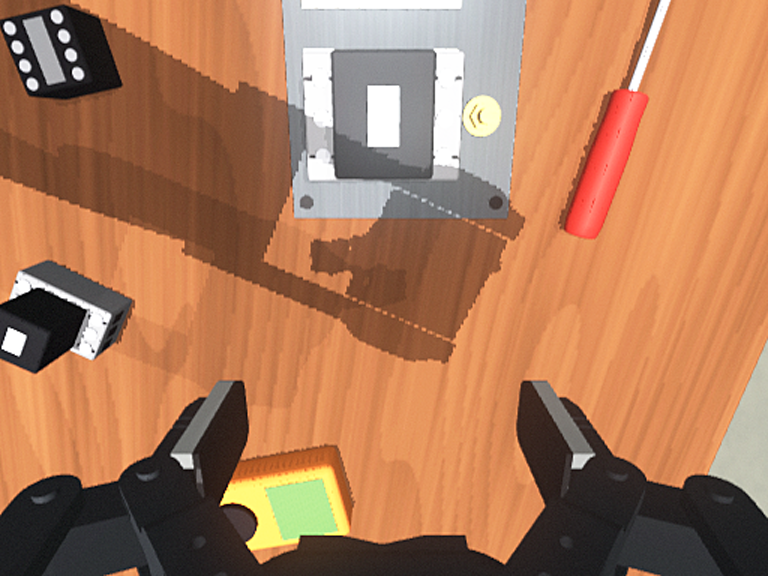

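The large contactor stands on pad_1 (label at (383,116)), the stud is at (482,116), and nothing else moved. I check its centring in the fixed views.

```bash
sed -i 's/<60\*k: continue/<12*k: continue/' m.py; python3 -c "
from m import *
for n in ('scene','side'):
  d=cam(n); print(n);labels(d,.112,(.639,-.0746),.03)
  a=d['color']
  u,v=[int(q) for q in proj(d,(.639,-.0746,.05))]
  im=cv2.resize(a[v-40:v+40,u-40:u+40,::-1],None,fx=6,fy=6,interpolation=cv2.INTER_CUBIC)
  globals().setdefault('L',[]).append(im)
  for w in ((-.052,-.042,.007),(-.052,.042,.007),(.052,.042,.007),(.052,-.042,.007)): pass
cv2.imwrite('pics/c5.png',cv2.resize(np.hstack(L),(800,400)))"
```

```text
scene
label 0.6405 -0.0782 size 0.0267 0.0151 ang -80.5 [238. 212.]
side
label 0.6435 -0.0769 size 0.0251 0.014 ang -80.4 [241. 167.]
```

View pics/c5.png

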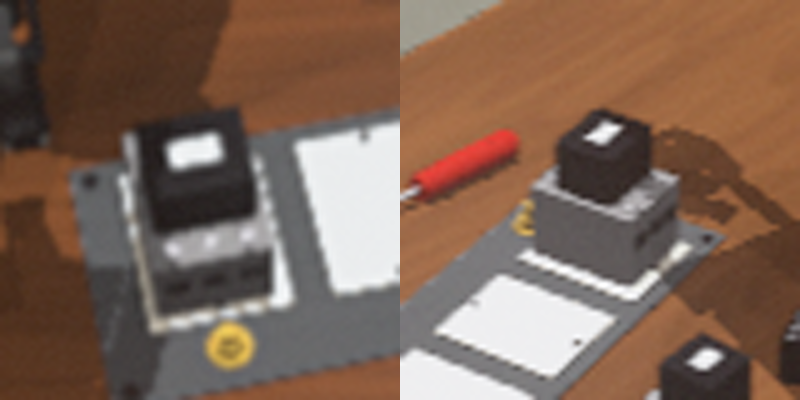

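The crops show the large contactor slightly towards −y on its pad. In the scene view the left margin is about 9 px and the right about 22 px. I put numbers on the margins.

```bash
python3 -c "
from m import *
c8,s8=np.cos(np.radians(8.4)),np.sin(np.radians(8.4))
for n,pts in (('scene',dict(padL=(155,332),padR=(297,303),footL=(163,312),footR=(272,296))),('side',dict(padcorner=(640,300),padleft=(518,255),padr=(693,245),footcorner=(628,285),footleft=(537,250),footr=(678,240)))):
  d=cam(n);u,v=[int(q) for q in proj(d,(.639,-.0746,.05))]
  for k,(a,b) in pts.items():
    if n=='side': a-=400
    w=ray(d,u-40+a/5,v-40+b/5,.007)[:2]-np.array([.639,-.0746]); print(n,k,(np.array([c8*w[0]+s8*w[1],-s8*w[0]+c8*w[1]])*1e3).round(1))"
```

```text
scene padL [ 53.9 -40. ]
scene padR [54.1 43.3]
scene footL [ 42.6 -33.2]
scene footR [46.6 30.2]
side padcorner [-57.2  40.7]
side padleft [52.7 41.5]
side padr [-53.8 -40.7]
side footcorner [-39.5  29.6]
side footleft [44.1 28.4]
side footr [-40.5 -40.3]
```

The offset is about −3 mm along the pad's short side. I regrip, shift it +3 mm and set it down again.

Request:
{"method": "step_arm", "body": {
  "moves": [
    {"xyz": [0.045,0,0],"twist": 0,"fingers": 0.08},
    {"xyz": [0.045,0,0.02],"twist": 0,"fingers": 0.08},
    {"xyz": [0,0,0.045],"twist": 0,"fingers": 0.08},
    {"xyz": [0,0,0.045],"twist": 0,"fingers": 0.08},
    {"xyz": [0,0,0.029],"twist": 0,"fingers": 0.08}
  ]
}}

```text
time_s: 10.05
eef_pos: [0.638, -0.0723, 0.0739]
orientation: [-3.139, -0.001, 1.721]
force: [0.4, -0.2, -0.1]
gripper_width: 0.0797
grip_force: 0.0
```

Request:
{"method": "step_arm", "body": {
  "moves": [
    {"xyz": [0,0,0],"twist": 0,"fingers": 0.08},
    {"xyz": [0,0,0],"twist": 0,"fingers": 0.03},
    {"xyz": [0,0,0],"twist": 0,"fingers": 0.03},
    {"xyz": [0,0,0],"twist": 0,"fingers": 0.03},
    {"xyz": [0,0,0],"twist": 0,"fingers": 0.03}
  ]
}}

```text
time_s: 10.55
eef_pos: [0.6403, -0.0738, 0.0799]
orientation: [3.138, 0.001, 1.72]
force: [-3.2, 1.0, 6.8]
gripper_width: 0.0489
grip_force: 63.6
```

Request:
{"method": "step_arm", "body": {
  "moves": [
    {"xyz": [0,0,-0.006],"twist": 0,"fingers": 0.03},
    {"xyz": [0,0,0],"twist": 0,"fingers": 0.03},
    {"xyz": [0.003,0,0],"twist": 0,"fingers": 0.03},
    {"xyz": [0,0,0],"twist": 0,"fingers": 0.03},
    {"xyz": [0,0,0.003],"twist": 0,"fingers": 0.03}
  ]
}}

```text
time_s: 11.05
eef_pos: [0.6388, -0.0707, 0.0801]
orientation: [3.142, 0.0, 1.72]
force: [0.2, -0.5, -2.7]
gripper_width: 0.0491
grip_force: 64.5
```

Request:
{"method": "step_arm", "body": {
  "moves": [
    {"xyz": [0,0,0.001],"twist": 0,"fingers": 0.03},
    {"xyz": [0,0,0.001],"twist": 0,"fingers": 0.03},
    {"xyz": [0,0,0],"twist": 0,"fingers": 0.03}
  ]
}}

```text
time_s: 11.35
eef_pos: [0.6391, -0.0707, 0.08]
orientation: [3.14, 0.0, 1.72]
force: [-8.9, 1.7, 13.2]
gripper_width: 0.0491
grip_force: 66.4
```

Request:
{"method": "step_arm", "body": {
  "moves": [
    {"xyz": [0,0,-0.001],"twist": 0,"fingers": 0.03},
    {"xyz": [0,0,0],"twist": 0,"fingers": 0.055},
    {"xyz": [0,0,0],"twist": 0,"fingers": 0.07},
    {"xyz": [0,0,0],"twist": 0,"fingers": 0.08},
    {"xyz": [0,0,0],"twist": 0,"fingers": 0.08}
  ]
}}

```text
time_s: 11.85
eef_pos: [0.6388, -0.0708, 0.0791]
orientation: [3.142, 0.0, 1.72]
force: [1.0, 0.4, 0.0]
gripper_width: 0.0801
grip_force: 0.0
```

Request:
{"method": "step_arm", "body": {
  "moves": [
    {"xyz": [0,0,-0.03],"twist": 0,"fingers": 0.085},
    {"xyz": [0,0,-0.045],"twist": 0,"fingers": 0.085},
    {"xyz": [0,0,-0.045],"twist": 0,"fingers": 0.085},
    {"xyz": [-0.02,-0.04,-0.02],"twist": 0,"fingers": 0.085},
    {"xyz": [-0.02,-0.04,0],"twist": 0,"fingers": 0.085}
  ]
}}

```text
time_s: 12.35
eef_pos: [0.5659, -0.1225, 0.2227]
orientation: [3.137, 0.002, 1.721]
force: [0.5, -0.0, -0.8]
gripper_width: 0.0852
grip_force: 0.0
```

Request:
{"method": "step_arm", "body": {
  "moves": [
    {"xyz": [-0.02,-0.04,0],"twist": 0,"fingers": 0.085},
    {"xyz": [0,-0.04,0],"twist": 0,"fingers": 0.085},
    {"xyz": [0,0,0],"twist": 0,"fingers": 0.085},
    {"xyz": [0,0,0],"twist": 0,"fingers": 0.085}
  ]
}}

```text
time_s: 12.75
eef_pos: [0.4892, -0.1541, 0.2197]
orientation: [3.14, 0.001, 1.719]
force: [-0.1, 0.1, 0.3]
gripper_width: 0.0851
grip_force: 0.0
```

```bash
cat > look.py <<'E'
from m import *
def fixed(z,xy,name):
  L=[]
  for n in ('scene','side'):
    d=cam(n); print(n);labels(d,z,xy,.03)
    u,v=[int(q) for q in proj(d,(*xy,.04))]
    L.append(cv2.resize(d['color'][v-30:v+30,u-30:u+30,::-1],(400,400),interpolation=cv2.INTER_CUBIC)); print('org',u-30,v-30)
  cv2.imwrite('pics/%s.png'%name,np.hstack(L))
E
python3 -c "
from look import *
d=cam('wrist');o=bot.get_obs();print(o['time_s'],o['eef_pos'],o['orientation']);save(d,'w5')
labels(d,.112,(.639,-.0746),.03); fixed(.112,(.639,-.0746),'c6')"
```

```text
12.8 [ 0.48975325 -0.15386867  0.21939814] [3.14082297e+00 2.70530283e-04 1.71957967e+00]
label 0.6396 -0.0743 size 0.0274 0.0155 ang -81.5 [463. 119.]
scene
label 0.6393 -0.0749 size 0.0269 0.0148 ang -80.5 [239. 212.]
org 209 193
side
label 0.6419 -0.0732 size 0.026 0.0139 ang -85.4 [240. 167.]
org 210 152
```

View pics/c6.png

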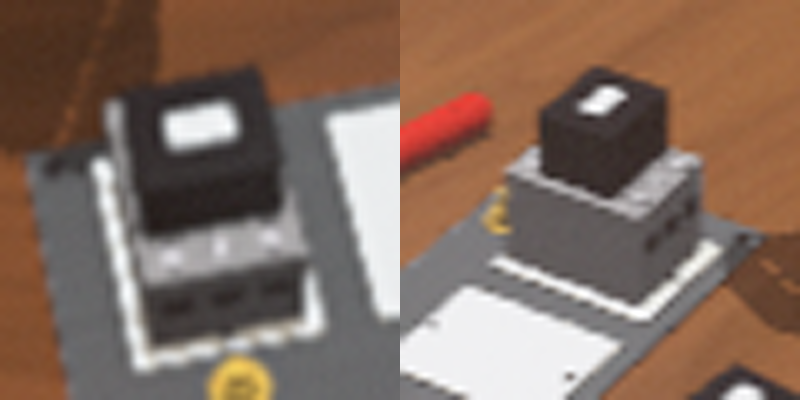

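The margins are now even (18 and 20 px), and the label agrees with the pad centre to about 1 mm in every view. Next is the aux block, in the wrist view from here.

View pics/w5.png

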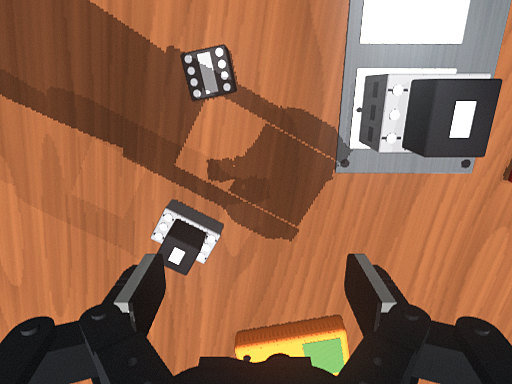

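```bash
python3 -c "
from m import *
d=cam('wrist');hsv=cv2.cvtColor(d['color'],cv2.COLOR_RGB2HSV)
print('proj',proj(d,(.431,-.07,.038)))
black(d,.038,(.431,-.07),.07); labels(d,.038,(.431,-.07),.04)"
```

```text
proj (np.float64(206.58981951789397), np.float64(74.64667189714369))
black 829.0 [ 0.4304 -0.0734] [([222, 45], [0.4426, -0.0421]), ([231, 80], [0.4547, -0.0713]), ([223, 81], [0.4472, -0.0734]), ([213, 71], [0.4367, -0.0658]), ([218, 90], [0.4434, -0.0823]), ([213, 93], [0.4389, -0.0858]), ([215, 96], [0.4411, -0.0883]), ([199, 99], [0.4259, -0.0934]), ([191, 95], [0.4178, -0.0908]), ([197, 89], [0.4231, -0.0844]), ([200, 96], [0.4266, -0.0904]), ([203, 88], [0.4288, -0.0826]), ([197, 62], [0.4209, -0.0602]), ([192, 58], [0.4159, -0.0574]), ([185, 64], [0.4098, -0.0636]), ([182, 58], [0.4066, -0.0588]), ([189, 53], [0.4128, -0.0535]), ([180, 55], [0.4046, -0.0565]), ([191, 100], [0.4182, -0.0955]), ([235, 91], [0.4598, -0.0807]), ([228, 53], [0.4489, -0.0481])]
label 0.422 -0.0888 size 0.0064 0.0061 ang -86.5 [196.  94.]
label 0.4326 -0.0854 size 0.0075 0.0048 ang -18.4 [207.  92.]
label 0.4503 -0.0785 size 0.006 0.006 ang -20.4 [226.  88.]
label 0.4187 -0.079 size 0.0061 0.0061 ang -81.5 [193.  83.]
label 0.4467 -0.0683 size 0.0068 0.0067 ang -39.2 [224.  76.]
label 0.415 -0.069 size 0.0063 0.006 ang -85.0 [190.  71.]
label 0.4431 -0.0588 size 0.0074 0.0073 ang 50.4 [221.  65.]
label 0.4114 -0.0591 size 0.0066 0.0059 ang -85.5 [187.  59.]
label 0.4272 -0.0587 size 0.0151 0.0121 ang -69.9 [205.  60.]
label 0.4396 -0.0488 size 0.0072 0.0072 ang 50.0 [218.  53.]
```

The wrist picture shows the aux block at (208,72) with two rows of four screws, the small contactor at (185,240), and the large one on pad_1. The screw grid gives centre (0.431, −0.069) and yaw 20°.

```bash
python3 -c "
from p import *
plan([(.4309,-.0688,.13,110.3)])"
```

```text
[[0.0309, -0.0153, 0.0296, np.float64(-0.068)], [0.0319, -0.0132, 0.0296, np.float64(-0.068)], [0.0327, -0.011, 0.0296, np.float64(-0.068)]]
```

Request:
{"method": "step_arm", "body": {
  "moves": [
    {"xyz": [0.031,-0.015,0.03],"twist": -0.068,"fingers": 0.08},
    {"xyz": [0.032,-0.013,0.03],"twist": -0.068,"fingers": 0.08},
    {"xyz": [0.033,-0.011,0.03],"twist": -0.068,"fingers": 0.08},
    {"xyz": [0,0,0.03],"twist": 0,"fingers": 0.08},
    {"xyz": [0,0,0],"twist": 0,"fingers": 0.08}
  ]
}}

```text
time_s: 13.45
eef_pos: [0.4291, -0.0672, 0.0957]
orientation: [-3.137, -0.003, 1.926]
force: [0.2, 0.7, 0.8]
gripper_width: 0.0801
grip_force: 0.0
```

```bash
python3 -c "
from m import *
d=cam('wrist');o=bot.get_obs();print(o['eef_pos'],o['orientation'])
labels(d,.038,(.431,-.07),.03)"
```

```text
[ 0.43027913 -0.06790054  0.0982479 ] [-3.13918251e+00 -1.46048716e-03  1.92468846e+00]
label 0.4512 -0.0795 size 0.006 0.0057 ang 46.0 [279. 238.]
label 0.4227 -0.0897 size 0.0062 0.0056 ang 20.4 [236. 238.]
label 0.4474 -0.0694 size 0.0062 0.006 ang -68.1 [279. 224.]
label 0.4191 -0.0798 size 0.006 0.006 ang 20.4 [235. 224.]
label 0.4439 -0.0594 size 0.0064 0.0063 ang -68.5 [280. 210.]
label 0.4154 -0.0699 size 0.0063 0.0062 ang 19.4 [235. 210.]
label 0.4404 -0.0496 size 0.0065 0.0065 ang 20.4 [280. 195.]
label 0.4119 -0.0599 size 0.0064 0.0064 ang -70.6 [235. 195.]
```

Request:
{"method": "step_arm", "body": {
  "moves": [
    {"xyz": [-0.004,0,0.035],"twist": 0,"fingers": 0.08},
    {"xyz": [0,0,0.035],"twist": 0,"fingers": 0.08},
    {"xyz": [0,0,0.017],"twist": 0,"fingers": 0.08},
    {"xyz": [0,0,0],"twist": 0,"fingers": 0.08},
    {"xyz": [0,0,0],"twist": 0,"fingers": 0.05}
  ]
}}

```text
time_s: 14.0
eef_pos: [0.4332, -0.0726, 0.0139]
orientation: [3.141, 0.001, 1.923]
force: [0.3, 0.5, 0.2]
gripper_width: 0.0678
grip_force: 0.0
```

Request:
{"method": "step_arm", "body": {
  "moves": [
    {"xyz": [0,0,0],"twist": 0,"fingers": 0.03},
    {"xyz": [0,0,0],"twist": 0,"fingers": 0.03},
    {"xyz": [0,0,0],"twist": 0,"fingers": 0.03},
    {"xyz": [0,0,0],"twist": 0,"fingers": 0.03},
    {"xyz": [0,0,0],"twist": 0,"fingers": 0.03}
  ]
}}

```text
time_s: 14.5
eef_pos: [0.4332, -0.0725, 0.0141]
orientation: [3.139, 0.002, 1.924]
force: [1.4, -0.1, 7.5]
gripper_width: 0.0429
grip_force: 61.5
```

Request:
{"method": "step_arm", "body": {
  "moves": [
    {"xyz": [0,0,-0.03],"twist": 0,"fingers": 0.03},
    {"xyz": [0,0,-0.045],"twist": 0,"fingers": 0.03},
    {"xyz": [0,0,-0.045],"twist": 0,"fingers": 0.03},
    {"xyz": [0,0,-0.045],"twist": 0,"fingers": 0.03},
    {"xyz": [0,0,0],"twist": 0,"fingers": 0.03}
  ]
}}

```text
time_s: 15.0
eef_pos: [0.4339, -0.0726, 0.1845]
orientation: [3.133, 0.005, 1.924]
force: [-0.4, -0.9, -0.8]
gripper_width: 0.0431
grip_force: 61.4
```

```bash
python3 -c "
from m import *
from p import plan
d=cam('wrist');o=bot.get_obs();p=o['eef_pos'];print(p,o['orientation'],o['gripper_width'])
labels(d,p[2]+.03,p[:2],.03)
plan([(.639,-.072,.18,98.4)])"
```

```text
[ 0.43318877 -0.07240535  0.18114706] [3.13614021 0.00351518 1.92376189] 0.04315712282747254
label 0.4224 -0.0988 size 0.0032 0.001 ang -72.4 [211. 327.]
label 0.423 -0.0943 size 0.0035 0.0033 ang 18.1 [216. 319.]
[[-0.0142, 0.0387, 0.0002, np.float64(0.041)], [-0.0125, 0.0392, 0.0002, np.float64(0.041)], [-0.0109, 0.0397, 0.0002, np.float64(0.041)], [-0.0093, 0.0401, 0.0002, np.float64(0.041)], [-0.0076, 0.0405, 0.0002, np.float64(0.041)]]
```

Request:
{"method": "step_arm", "body": {
  "moves": [
    {"xyz": [-0.014,0.039,0],"twist": 0.041,"fingers": 0.03},
    {"xyz": [-0.013,0.039,0],"twist": 0.041,"fingers": 0.03},
    {"xyz": [-0.012,0.04,0],"twist": 0.041,"fingers": 0.03},
    {"xyz": [-0.01,0.04,0],"twist": 0.041,"fingers": 0.03},
    {"xyz": [-0.008,0.04,0],"twist": 0.041,"fingers": 0.03}
  ]
}}

```text
time_s: 15.55
eef_pos: [0.6397, -0.0739, 0.176]
orientation: [-3.141, -0.0, 1.717]
force: [-0.4, -0.6, 0.2]
gripper_width: 0.0429
grip_force: 61.5
```

Request:
{"method": "step_arm", "body": {
  "moves": [
    {"xyz": [0,0,0],"twist": 0,"fingers": 0.03},
    {"xyz": [0,0,0.02],"twist": 0,"fingers": 0.03},
    {"xyz": [0,0,0.02],"twist": 0,"fingers": 0.03},
    {"xyz": [0,0,0],"twist": 0,"fingers": 0.03},
    {"xyz": [0,0,0],"twist": 0,"fingers": 0.03}
  ]
}}

```text
time_s: 16.05
eef_pos: [0.6378, -0.074, 0.1372]
orientation: [-3.141, -0.0, 1.719]
force: [0.4, -0.2, 0.5]
gripper_width: 0.0431
grip_force: 61.5
```

```bash
python3 -c "
from m import *
d=cam('wrist');save(d,'w6',s=1.5);o=bot.get_obs();p=o['eef_pos'];print(p,o['orientation'],o['gripper_width'])"
```

```text
[ 0.6382496  -0.07406287  0.13810451] [3.14087794e+00 2.16491730e-04 1.71887392e+00] 0.04286426244774488
```

View pics/w6.png

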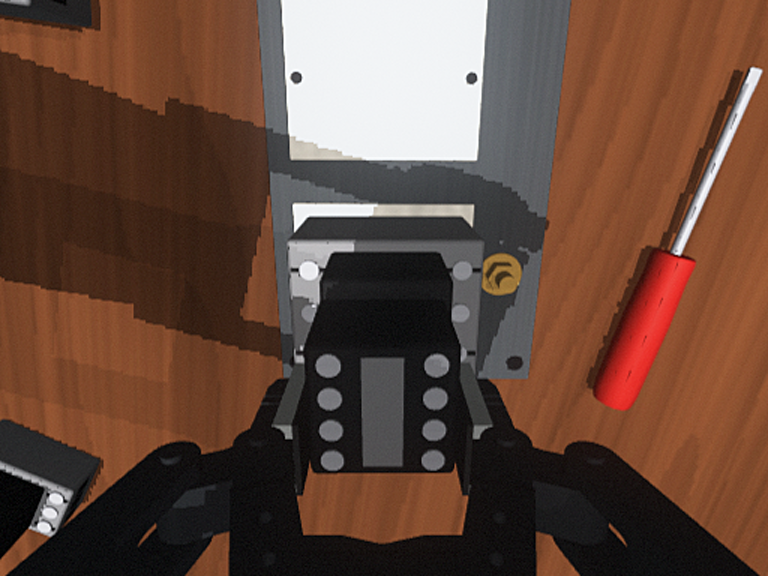

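The aux block is held square above the large contactor (grey strip at (382,410); the large's black top spans columns 322–452). I compute the relative offset.

```bash
python3 -c "
from m import *
d=cam('wrist');o=bot.get_obs();p=np.array([.638,-.074,.1378])
Rm=R.from_euler('xyz',[np.pi,0,1.719]).as_matrix()
im=cv2.cvtColor(d['color'],cv2.COLOR_RGB2GRAY)
print(im[165:212,230],im[165:212,280])
for u,v,z in ((327,365,.162),(436,365,.162),(332,460,.162),(432,460,.162),(382.5,357,.162),(382.5,466,.162),(322,282,.112),(452,282,.112),(289,241,.07),(483,241,.07)):
  print((u,v),(Rm.T@(ray(d,u/1.5,v/1.5,z)-p)).round(4))"
```

```text
[192 179 103  10  30  28  25  31  31  25  25  29  22  28  25  26  27  27
  23  28  21  29  32  38  29  34  27  33  27  31  29  31  29  32  27  23
  21  19  21  21  18  22  24  21  18  21  17] [106  95  56  18  16  24  15  18  18  19  20  16  19  17  13  22  21  15
  15  17  23  22  24  29  27  28  21  28  22  24  19  21  23  22  16  18
  13  12  13  16  17  16  12  10  18   5  12]
(327, 365) [ 0.0193 -0.015  -0.0242]
(436, 365) [ 0.0193  0.0153 -0.0242]
(332, 460) [-0.0124 -0.0147 -0.0242]
(432, 460) [-0.0125  0.0153 -0.0242]
(382.5, 357) [ 0.0218  0.0004 -0.0242]
(382.5, 466) [-0.0146  0.0004 -0.0242]
(322, 282) [ 0.0275 -0.022   0.0258]
(452, 282) [0.0275 0.0264 0.0258]
(289, 241) [ 0.0334 -0.0417  0.0678]
(483, 241) [0.0333 0.046  0.0678]
```

Request:
{"method": "step_arm", "body": {
  "moves": [
    {"xyz": [-0.003,0.0015,0.005],"twist": 0,"fingers": 0.03},
    {"xyz": [0,0,0.003],"twist": 0,"fingers": 0.03},
    {"xyz": [0,0,0],"twist": 0,"fingers": 0.03}
  ]
}}

```text
time_s: 16.45
eef_pos: [0.6401, -0.0769, 0.1286]
orientation: [-3.141, -0.0, 1.719]
force: [0.3, 0.4, -1.2]
gripper_width: 0.0428
grip_force: 61.5
```

Request:
{"method": "step_arm", "body": {
  "moves": [
    {"xyz": [0,0,0.001],"twist": 0,"fingers": 0.03},
    {"xyz": [0,0,0.001],"twist": 0,"fingers": 0.03},
    {"xyz": [0,0,0],"twist": 0,"fingers": 0.03}
  ]
}}

```text
time_s: 16.75
eef_pos: [0.6402, -0.0767, 0.127]
orientation: [-3.141, -0.0, 1.719]
force: [0.5, 0.2, -0.0]
gripper_width: 0.0427
grip_force: 61.5
```

Request:
{"method": "step_arm", "body": {
  "moves": [
    {"xyz": [0,0,0.001],"twist": 0,"fingers": 0.03},
    {"xyz": [0,0,0],"twist": 0,"fingers": 0.03}
  ]
}}

```text
time_s: 16.95
eef_pos: [0.6403, -0.0768, 0.1262]
orientation: [3.141, 0.0, 1.719]
force: [-0.6, 0.3, 0.4]
gripper_width: 0.0428
grip_force: 61.5
```

Request:
{"method": "step_arm", "body": {
  "moves": [
    {"xyz": [0,0,0.0007],"twist": 0,"fingers": 0.03},
    {"xyz": [0,0,0],"twist": 0,"fingers": 0.03}
  ]
}}

```text
time_s: 17.15
eef_pos: [0.6404, -0.0768, 0.1261]
orientation: [3.141, 0.0, 1.719]
force: [-2.2, 0.6, 6.0]
gripper_width: 0.0428
grip_force: 62.2
```

Request:
{"method": "step_arm", "body": {
  "moves": [
    {"xyz": [0,0,0],"twist": 0,"fingers": 0.05},
    {"xyz": [0,0,0],"twist": 0,"fingers": 0.06},
    {"xyz": [0,0,0],"twist": 0,"fingers": 0.075},
    {"xyz": [0,0,0],"twist": 0,"fingers": 0.085},
    {"xyz": [0,0,-0.02],"twist": 0,"fingers": 0.085}
  ]
}}

```text
time_s: 17.65
eef_pos: [0.6391, -0.0766, 0.1428]
orientation: [-3.138, -0.001, 1.719]
force: [0.9, -0.0, -0.0]
gripper_width: 0.0849
grip_force: 0.0
```

Request:
{"method": "step_arm", "body": {
  "moves": [
    {"xyz": [0,0,-0.045],"twist": 0,"fingers": 0.085},
    {"xyz": [0,0,-0.045],"twist": 0,"fingers": 0.085},
    {"xyz": [-0.03,-0.03,-0.01],"twist": 0,"fingers": 0.085},
    {"xyz": [-0.03,-0.035,0],"twist": 0,"fingers": 0.085},
    {"xyz": [-0.03,-0.035,0],"twist": 0,"fingers": 0.085}
  ]
}}

```text
time_s: 18.15
eef_pos: [0.5536, -0.1813, 0.2458]
orientation: [3.141, 0.001, 1.72]
force: [0.2, -0.0, -0.8]
gripper_width: 0.0851
grip_force: 0.0
```

Request:
{"method": "step_arm", "body": {
  "moves": [
    {"xyz": [0,0,0],"twist": 0,"fingers": 0.085},
    {"xyz": [0,0,0],"twist": 0,"fingers": 0.085}
  ]
}}

```text
time_s: 18.35
eef_pos: [0.5543, -0.1811, 0.2457]
orientation: [3.141, 0.0, 1.717]
force: [0.8, 0.6, 0.7]
gripper_width: 0.085
grip_force: 0.0
```

```bash
python3 -c "
from look import *
d=cam('wrist');o=bot.get_obs();print(o['time_s'],o['eef_pos'],o['orientation']);save(d,'w7')
labels(d,.15,(.639,-.0746),.03); fixed(.15,(.639,-.0746),'c7')
a=cv2.imread('pics/c7.png'); 
u,v=[int(q) for q in proj(d,(.639,-.0746,.13))]; u=min(max(u,60),452);v=max(v,60); print(u,v)
w=d['color'][v-60:v+60,u-60:u+60,::-1]
cv2.imwrite('pics/c7.png',np.hstack([cv2.resize(a,(532,266)),cv2.resize(w,(266,266),interpolation=cv2.INTER_CUBIC)]))"
```

```text
18.4 [ 0.5547678  -0.18043212  0.24554965] [ 3.14111031e+00 -5.88381831e-05  1.71828024e+00]
label 0.6574 -0.0857 size 0.0074 0.0073 ang 8.4 [417.  89.]
label 0.6277 -0.0902 size 0.0076 0.0073 ang -75.0 [375.  90.]
label 0.6558 -0.0752 size 0.0074 0.0073 ang 8.4 [420.  74.]
label 0.6262 -0.0798 size 0.0078 0.007 ang -74.9 [377.  74.]
label 0.6245 -0.0694 size 0.0075 0.0075 ang 58.9 [379.  58.]
label 0.6543 -0.0649 size 0.0075 0.0071 ang -79.2 [422.  57.]
label 0.64 -0.0724 size 0.0364 0.0123 ang -81.3 [399.  65.]
label 0.6228 -0.059 size 0.0076 0.0073 ang -74.8 [380.  41.]
label 0.6526 -0.0545 size 0.0075 0.0071 ang -72.3 [425.  41.]
scene
org 209 193
side
org 210 152
385 69
```

View pics/c7.png

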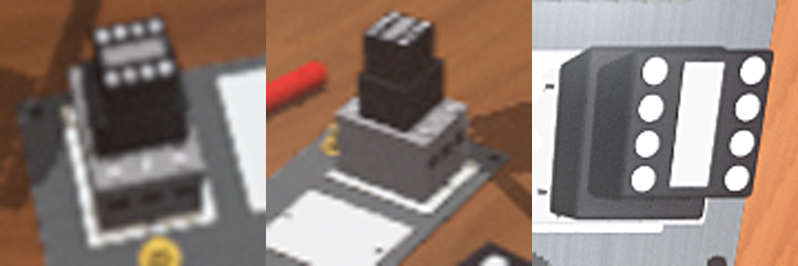

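The aux block sits square on top of the large contactor (scene strip at (136,51), side strip at (399,29)). I check its centring numerically.

```bash
python3 -c "
from m import *
for n,(a,b),(u0,v0) in (('scene',(136,50),(209,193)),('side',(133,29),(210,152))):
  d=cam(n); k=60/266; print(n,ray(d,u0-.5+a*k,v0-.5+b*k,.15).round(4))
d=cam('wrist'); print([p for p in pads(d)])
"
```

```text
scene [ 0.6385 -0.072   0.15  ]
side [ 0.6415 -0.0716  0.15  ]
[]
```

The aux is about 2 mm too far along +y. I mend that with a regrip, a small lift and a −2 mm shift.

Request:
{"method": "step_arm", "body": {
  "moves": [
    {"xyz": [0.03,0.035,0],"twist": 0,"fingers": 0.085},
    {"xyz": [0.03,0.035,0],"twist": 0,"fingers": 0.085},
    {"xyz": [0.03,0.03,0.01],"twist": 0,"fingers": 0.085},
    {"xyz": [0,0,0.045],"twist": 0,"fingers": 0.08},
    {"xyz": [0,0,0.045],"twist": 0,"fingers": 0.08}
  ]
}}

```text
time_s: 19.15
eef_pos: [0.6413, -0.0749, 0.1445]
orientation: [3.14, 0.0, 1.722]
force: [0.4, -0.0, -1.5]
gripper_width: 0.0803
grip_force: 0.0
```

Request:
{"method": "step_arm", "body": {
  "moves": [
    {"xyz": [0,0,0.019],"twist": 0,"fingers": 0.08},
    {"xyz": [0,0,0],"twist": 0,"fingers": 0.08},
    {"xyz": [0,0,0],"twist": 0,"fingers": 0.05},
    {"xyz": [0,0,0],"twist": 0,"fingers": 0.03},
    {"xyz": [0,0,0],"twist": 0,"fingers": 0.03}
  ]
}}

```text
time_s: 19.65
eef_pos: [0.6411, -0.0769, 0.1288]
orientation: [3.138, 0.001, 1.719]
force: [-1.3, -0.7, -0.8]
gripper_width: 0.043
grip_force: 61.0
```

Request:
{"method": "step_arm", "body": {
  "moves": [
    {"xyz": [0,0,0],"twist": 0,"fingers": 0.03},
    {"xyz": [0,0,0],"twist": 0,"fingers": 0.03},
    {"xyz": [0,0,-0.004],"twist": 0,"fingers": 0.03},
    {"xyz": [-0.002,0,0],"twist": 0,"fingers": 0.03},
    {"xyz": [0,0,0.002],"twist": 0,"fingers": 0.03}
  ]
}}

```text
time_s: 20.15
eef_pos: [0.6407, -0.079, 0.1289]
orientation: [3.141, 0.0, 1.719]
force: [-0.3, 1.1, -0.8]
gripper_width: 0.0426
grip_force: 61.0
```

Request:
{"method": "step_arm", "body": {
  "moves": [
    {"xyz": [0,0,0.001],"twist": 0,"fingers": 0.03},
    {"xyz": [0,0,0],"twist": 0,"fingers": 0.03}
  ]
}}

```text
time_s: 20.35
eef_pos: [0.6407, -0.079, 0.1287]
orientation: [3.14, 0.001, 1.719]
force: [-5.3, -0.9, 10.9]
gripper_width: 0.0428
grip_force: 62.5
```

Touching. I release, retreat, and head to the medium one.

Request:
{"method": "step_arm", "body": {
  "moves": [
    {"xyz": [0,0,-0.0005],"twist": 0,"fingers": 0.05},
    {"xyz": [0,0,0],"twist": 0,"fingers": 0.06},
    {"xyz": [0,0,0],"twist": 0,"fingers": 0.075},
    {"xyz": [0,0,0],"twist": 0,"fingers": 0.085},
    {"xyz": [0,0,-0.02],"twist": 0,"fingers": 0.085}
  ]
}}

```text
time_s: 20.85
eef_pos: [0.6394, -0.0786, 0.1452]
orientation: [-3.137, -0.001, 1.719]
force: [-0.3, -0.3, 0.1]
gripper_width: 0.0849
grip_force: 0.0
```

Request:
{"method": "step_arm", "body": {
  "moves": [
    {"xyz": [0,0,-0.045],"twist": 0,"fingers": 0.085},
    {"xyz": [0,0,-0.045],"twist": 0,"fingers": 0.085},
    {"xyz": [0,-0.035,-0.01],"twist": 0,"fingers": 0.085},
    {"xyz": [0,-0.04,0],"twist": 0,"fingers": 0.085},
    {"xyz": [0,-0.04,0],"twist": 0,"fingers": 0.085}
  ]
}}

```text
time_s: 21.35
eef_pos: [0.5256, -0.0957, 0.2479]
orientation: [3.141, 0.0, 1.719]
force: [-0.6, -0.2, 0.4]
gripper_width: 0.0851
grip_force: 0.0
```

Request:
{"method": "step_arm", "body": {
  "moves": [
    {"xyz": [0.015,-0.04,0],"twist": 0,"fingers": 0.085},
    {"xyz": [0.04,-0.02,0],"twist": 0,"fingers": 0.085},
    {"xyz": [0,0,0],"twist": 0,"fingers": 0.085},
    {"xyz": [0,0,0],"twist": 0,"fingers": 0.085}
  ]
}}

```text
time_s: 21.75
eef_pos: [0.4592, -0.0498, 0.2484]
orientation: [3.14, 0.001, 1.72]
force: [-0.3, 0.6, 0.3]
gripper_width: 0.085
grip_force: 0.0
```

```bash
python3 -c "
from look import *
d=cam('wrist');o=bot.get_obs();print(o['time_s'],o['eef_pos'],o['orientation'])
labels(d,.09,(.43,.061),.04); black(d,.09,(.43,.061),.04)
for n in ('scene','side'):
  e=cam(n); print(n); labels(e,.09,(.43,.061),.03)
  u,v=[int(q) for q in proj(e,(.639,-.0746,.15))]; print('aux'); 
  hsv=cv2.cvtColor(e['color'],cv2.COLOR_RGB2HSV)
fixed(.09,(.43,.061),'c8')"
```

```text
21.8 [ 0.4595606  -0.05021474  0.24806812] [3.14103472e+00 3.32027602e-04 1.71935664e+00]
label 0.4457 0.0352 size 0.0036 0.0013 ang 8.5 [254.  81.]
label 0.4391 0.0351 size 0.0042 0.001 ang 3.6 [247.  80.]
label 0.433 0.035 size 0.0047 0.0008 ang 8.5 [240.  79.]
label 0.4212 0.035 size 0.0179 0.0019 ang -2.5 [227.  76.]
label 0.4283 0.061 size 0.0209 0.0132 ang -88.8 [239.  46.]
label 0.4566 0.0579 size 0.0467 0.0159 ang -88.9 [271.  56.]
label 0.4018 0.0568 size 0.0466 0.0102 ang -88.7 [208.  46.]
black 2831.5 [0.4286 0.0611] [([217, 14], [0.4075, 0.0826]), ([212, 69], [0.4079, 0.039]), ([258, 77], [0.4492, 0.0384]), ([266, 22], [0.4492, 0.0827])]
scene
label 0.4285 0.0602 size 0.0202 0.0118 ang 85.7 [279. 153.]
aux
side
label 0.4306 0.0619 size 0.0194 0.0126 ang -82.1 [261. 212.]
aux
scene
label 0.4285 0.0602 size 0.0202 0.0118 ang 85.7 [279. 154.]
org 248 133
side
label 0.4306 0.0619 size 0.0194 0.0126 ang -82.1 [261. 212.]
org 230 192
```

```bash
python3 -c "
from p import *
plan([(.4288,.0607,.18,90.7),(.4288,.0607,.054,90.7,.042)])"
```

```text
[[0.0382, -0.0048, 0.0225, np.float64(0.045)], [0.038, -0.0065, 0.0225, np.float64(0.045)], [0.0376, -0.0082, 0.0225, np.float64(0.045)], [0.0, -0.0, 0.042, np.float64(0.0)], [0.0, -0.0, 0.042, np.float64(0.0)]]
[[0.0, -0.0, 0.042, np.float64(0.0)]]
```

Request:
{"method": "step_arm", "body": {
  "moves": [
    {"xyz": [0.038,-0.005,0.0225],"twist": 0.045,"fingers": 0.085},
    {"xyz": [0.038,-0.0065,0.0225],"twist": 0.045,"fingers": 0.085},
    {"xyz": [0.038,-0.008,0.0225],"twist": 0.045,"fingers": 0.085},
    {"xyz": [0,0,0.03],"twist": 0,"fingers": 0.085},
    {"xyz": [0,0,0],"twist": 0,"fingers": 0.085}
  ]
}}

```text
time_s: 22.5
eef_pos: [0.4269, 0.0617, 0.1469]
orientation: [-3.136, 0.0, 1.585]
force: [-0.3, -0.3, 0.5]
gripper_width: 0.085
grip_force: 0.0
```

Request:
{"method": "step_arm", "body": {
  "moves": [
    {"xyz": [0,0,0],"twist": 0,"fingers": 0.085}
  ]
}}

```text
time_s: 22.6
eef_pos: [0.4285, 0.0609, 0.1509]
orientation: [-3.141, 0.0, 1.584]
force: [0.2, -0.7, 0.4]
gripper_width: 0.0846
grip_force: 0.0
```

Request:
{"method": "step_arm", "body": {
  "moves": [
    {"xyz": [0,0,0.04],"twist": 0,"fingers": 0.085},
    {"xyz": [0,0,0.035],"twist": 0,"fingers": 0.085},
    {"xyz": [0,0,0.02],"twist": 0,"fingers": 0.085},
    {"xyz": [0,0,0.002],"twist": 0,"fingers": 0.075},
    {"xyz": [0,0,0],"twist": 0,"fingers": 0.07}
  ]
}}

```text
time_s: 23.1
eef_pos: [0.4291, 0.0608, 0.055]
orientation: [3.141, -0.0, 1.583]
force: [0.8, -0.0, 0.4]
gripper_width: 0.0699
grip_force: 0.0
```

Request:
{"method": "step_arm", "body": {
  "moves": [
    {"xyz": [0,0,0],"twist": 0,"fingers": 0.055},
    {"xyz": [0,0,0],"twist": 0,"fingers": 0.03},
    {"xyz": [0,0,0],"twist": 0,"fingers": 0.03},
    {"xyz": [0,0,0],"twist": 0,"fingers": 0.03},
    {"xyz": [0,0,0],"twist": 0,"fingers": 0.03}
  ]
}}

```text
time_s: 23.6
eef_pos: [0.4293, 0.0613, 0.0553]
orientation: [3.139, 0.0, 1.584]
force: [1.3, -1.3, 6.3]
gripper_width: 0.0431
grip_force: 61.9
```

Request:
{"method": "step_arm", "body": {
  "moves": [
    {"xyz": [0,0,-0.02],"twist": 0,"fingers": 0.03},
    {"xyz": [0,0,-0.04],"twist": 0,"fingers": 0.03},
    {"xyz": [0,0,-0.04],"twist": 0,"fingers": 0.03},
    {"xyz": [0,0,0],"twist": 0,"fingers": 0.03},
    {"xyz": [0,0,0],"twist": 0,"fingers": 0.03}
  ]
}}

```text
time_s: 24.1
eef_pos: [0.4285, 0.0613, 0.1543]
orientation: [3.14, -0.0, 1.584]
force: [-0.6, 0.1, -4.2]
gripper_width: 0.0429
grip_force: 62.9
```

```bash
python3 -c "
from look import *
from p import plan
for n in ('wrist','scene','side'):
  d=cam(n);o=bot.get_obs();p=o['eef_pos'];print(n,p,o['orientation'])
  labels(d,p[2]+.036,p[:2],.03)
plan([(.6236,.0323,.15,98.4)])"
```

```text
wrist [0.42796788 0.06127442 0.15297726] [-3.14137366e+00  3.06199614e-05  1.58381487e+00]
label 0.4347 0.0557 size 0.0102 0.0003 ang -88.4 [270. 311.]
label 0.4224 0.0562 size 0.0111 0.0003 ang 89.8 [240. 310.]
scene [0.42771105 0.06125976 0.15231756] [-3.14019719e+00  8.77977986e-05  1.58381795e+00]
side [0.42762924 0.06124116 0.1520742 ] [-3.13960984e+00  1.37714715e-04  1.58377840e+00]
[[-0.0063, 0.0391, 0.0004, np.float64(-0.027)], [-0.0073, 0.0389, 0.0004, np.float64(-0.027)], [-0.0084, 0.0387, 0.0004, np.float64(-0.027)], [-0.0094, 0.0385, 0.0004, np.float64(-0.027)], [-0.0104, 0.0382, 0.0004, np.float64(-0.027)]]
```

Request:
{"method": "step_arm", "body": {
  "moves": [
    {"xyz": [-0.006,0.039,0],"twist": -0.027,"fingers": 0.03},
    {"xyz": [-0.007,0.039,0],"twist": -0.027,"fingers": 0.03},
    {"xyz": [-0.008,0.039,0],"twist": -0.027,"fingers": 0.03},
    {"xyz": [-0.009,0.0385,0],"twist": -0.027,"fingers": 0.03},
    {"xyz": [-0.01,0.038,0],"twist": -0.027,"fingers": 0.03}
  ]
}}

```text
time_s: 24.75
eef_pos: [0.6252, 0.034, 0.1515]
orientation: [-3.139, -0.0, 1.72]
force: [-0.1, 1.3, -3.3]
gripper_width: 0.0432
grip_force: 63.6
```

Request:
{"method": "step_arm", "body": {
  "moves": [
    {"xyz": [0,0,0.03],"twist": 0,"fingers": 0.03},
    {"xyz": [0,0,0.03],"twist": 0,"fingers": 0.03},
    {"xyz": [0,0,0.02],"twist": 0,"fingers": 0.03},
    {"xyz": [0,0,0],"twist": 0,"fingers": 0.03},
    {"xyz": [0,0,0],"twist": 0,"fingers": 0.03}
  ]
}}

```text
time_s: 25.25
eef_pos: [0.6238, 0.0343, 0.0731]
orientation: [-3.14, -0.0, 1.719]
force: [0.1, 0.7, -3.1]
gripper_width: 0.0434
grip_force: 63.9
```

Request:
{"method": "step_arm", "body": {
  "moves": [
    {"xyz": [-0.0015,0,0.005],"twist": 0,"fingers": 0.03},
    {"xyz": [0,0,0.003],"twist": 0,"fingers": 0.03},
    {"xyz": [0,0,0.001],"twist": 0,"fingers": 0.03},
    {"xyz": [0,0,0],"twist": 0,"fingers": 0.03}
  ]
}}

```text
time_s: 25.65
eef_pos: [0.6243, 0.0328, 0.0646]
orientation: [3.141, 0.0, 1.719]
force: [0.2, 0.3, -4.4]
gripper_width: 0.0432
grip_force: 64.1
```

Request:
{"method": "step_arm", "body": {
  "moves": [
    {"xyz": [0,0,0.001],"twist": 0,"fingers": 0.03},
    {"xyz": [0,0,0],"twist": 0,"fingers": 0.03}
  ]
}}

```text
time_s: 25.85
eef_pos: [0.6243, 0.0329, 0.0635]
orientation: [3.141, -0.0, 1.719]
force: [0.4, 0.1, -3.6]
gripper_width: 0.043
grip_force: 64.1
```

Request:
{"method": "step_arm", "body": {
  "moves": [
    {"xyz": [0,0,0.001],"twist": 0,"fingers": 0.03},
    {"xyz": [0,0,0],"twist": 0,"fingers": 0.03}
  ]
}}

```text
time_s: 26.05
eef_pos: [0.6243, 0.0328, 0.0624]
orientation: [3.141, 0.0, 1.719]
force: [-0.4, -0.8, -3.4]
gripper_width: 0.0432
grip_force: 64.2
```

Request:
{"method": "step_arm", "body": {
  "moves": [
    {"xyz": [0,0,0.0007],"twist": 0,"fingers": 0.03},
    {"xyz": [0,0,0],"twist": 0,"fingers": 0.03}
  ]
}}

```text
time_s: 26.25
eef_pos: [0.6244, 0.0328, 0.0624]
orientation: [3.141, 0.0, 1.719]
force: [-2.9, -1.4, 5.1]
gripper_width: 0.0431
grip_force: 65.0
```

Request:
{"method": "step_arm", "body": {
  "moves": [
    {"xyz": [0,0,0],"twist": 0,"fingers": 0.05},
    {"xyz": [0,0,0],"twist": 0,"fingers": 0.06},
    {"xyz": [0,0,0],"twist": 0,"fingers": 0.075},
    {"xyz": [0,0,0],"twist": 0,"fingers": 0.085},
    {"xyz": [0,0,-0.03],"twist": 0,"fingers": 0.085}
  ]
}}

```text
time_s: 26.75
eef_pos: [0.6224, 0.0328, 0.0881]
orientation: [-3.136, -0.001, 1.719]
force: [-0.0, -0.3, 0.5]
gripper_width: 0.0852
grip_force: 0.0
```

Request:
{"method": "step_arm", "body": {
  "moves": [
    {"xyz": [0,0,-0.045],"twist": 0,"fingers": 0.085},
    {"xyz": [0,0,-0.045],"twist": 0,"fingers": 0.085},
    {"xyz": [0,-0.03,-0.045],"twist": 0,"fingers": 0.085},
    {"xyz": [0,-0.04,-0.02],"twist": 0,"fingers": 0.085},
    {"xyz": [0,-0.045,0],"twist": 0,"fingers": 0.085}
  ]
}}

```text
time_s: 27.25
eef_pos: [0.5126, 0.0161, 0.2466]
orientation: [3.137, 0.001, 1.719]
force: [-0.2, -0.4, -0.2]
gripper_width: 0.0848
grip_force: 0.0
```

```bash
python3 -c "
from look import *
for n in ('scene','side'):
  d=cam(n); print(n); labels(d,.097,(.6236,.0323),.03); print([p for p in pads(d)]); labels(d,.075,(.42,-.243),.03)
from p import plan
plan([(.45,-.31,.24,80)])"
```

```text
scene
label 0.6243 0.032 size 0.0202 0.0132 ang -84.0 [277. 207.]
[(0.6073, 0.1382, 0.1032, 0.0831, 8.7, [310.0, 216.0])]
label 0.4227 -0.249 size 0.0152 0.0108 ang 69.4 [179. 161.]
side
label 0.6269 0.0329 size 0.0192 0.013 ang -83.2 [224. 184.]
[(0.6086, 0.1406, 0.1041, 0.0851, 8.76, [207.0, 220.0])]
label 0.4246 -0.2478 size 0.0152 0.0096 ang 69.9 [315. 177.]
[[-0.0392, -0.0134, 0.0006, np.float64(0.04)], [-0.0397, -0.0118, 0.0006, np.float64(0.04)], [-0.0401, -0.0102, 0.0006, np.float64(0.04)], [-0.0405, -0.0086, 0.0006, np.float64(0.04)], [-0.0408, -0.0069, 0.0006, np.float64(0.04)]]
[[-0.0411, -0.0053, 0.0006, np.float64(0.04)], [-0.0412, -0.0036, 0.0006, np.float64(0.04)], [-0.0414, -0.0019, 0.0006, np.float64(0.04)]]
```

Request:
{"method": "step_arm", "body": {
  "moves": [
    {"xyz": [-0.039,-0.013,0],"twist": 0.05,"fingers": 0.085},
    {"xyz": [-0.04,-0.012,0],"twist": 0.05,"fingers": 0.085},
    {"xyz": [-0.04,-0.01,0],"twist": 0.05,"fingers": 0.085},
    {"xyz": [-0.041,-0.009,0],"twist": 0.05,"fingers": 0.085},
    {"xyz": [-0.041,-0.007,0],"twist": 0.05,"fingers": 0.085}
  ]
}}

```text
time_s: 27.85
eef_pos: [0.4711, -0.1889, 0.2432]
orientation: [3.141, -0.0, 1.467]
force: [0.9, -1.0, -0.6]
gripper_width: 0.0847
grip_force: 0.0
```

Request:
{"method": "step_arm", "body": {
  "moves": [
    {"xyz": [-0.041,-0.004,0],"twist": 0.06,"fingers": 0.085},
    {"xyz": [-0.041,-0.002,0],"twist": 0.06,"fingers": 0.085},
    {"xyz": [-0.041,0,0],"twist": 0.06,"fingers": 0.085},
    {"xyz": [0,0,0],"twist": 0.06,"fingers": 0.085},
    {"xyz": [0,0,0],"twist": 0,"fingers": 0.085}
  ]
}}

```text
time_s: 28.35
eef_pos: [0.4455, -0.3088, 0.2428]
orientation: [-3.141, -0.0, 1.226]
force: [-0.5, -0.2, -0.3]
gripper_width: 0.0852
grip_force: 0.0
```

```bash
python3 -c "
from look import *
from p import plan
d=cam('wrist');o=bot.get_obs();print(o['time_s'],o['eef_pos'],o['orientation'])
labels(d,.075,(.4235,-.2485),.03); black(d,.075,(.4235,-.2485),.03)
plan([(.4235,-.2485,.17,69.7)])"
```

```text
28.4 [ 0.4457265  -0.30805545  0.2429139 ] [-3.14102962e+00 -3.11681970e-04  1.22932536e+00]
label 0.4221 -0.2481 size 0.0177 0.0122 ang 69.4 [211. 122.]
[[0.0162, -0.0136, 0.0243, np.float64(0.004)], [0.0162, -0.0137, 0.0243, np.float64(0.004)], [0.0161, -0.0138, 0.0243, np.float64(0.004)]]
```

Request:
{"method": "step_arm", "body": {
  "moves": [
    {"xyz": [0.016,-0.014,0.024],"twist": 0.006,"fingers": 0.085},
    {"xyz": [0.016,-0.014,0.024],"twist": 0.006,"fingers": 0.085},
    {"xyz": [0.016,-0.014,0.024],"twist": 0.006,"fingers": 0.085},
    {"xyz": [0,0,0.03],"twist": 0,"fingers": 0.085},
    {"xyz": [0,0,0],"twist": 0,"fingers": 0.085}
  ]
}}

```text
time_s: 28.9
eef_pos: [0.4216, -0.2464, 0.138]
orientation: [-3.137, -0.001, 1.214]
force: [0.0, 0.5, 0.4]
gripper_width: 0.0854
grip_force: 0.0
```

Request:
{"method": "step_arm", "body": {
  "moves": [
    {"xyz": [0,0,0],"twist": 0,"fingers": 0.085}
  ]
}}

```text
time_s: 29.0
eef_pos: [0.4229, -0.248, 0.1421]
orientation: [-3.142, 0.0, 1.213]
force: [0.3, -0.8, 0.2]
gripper_width: 0.0849
grip_force: 0.0
```

Request:
{"method": "step_arm", "body": {
  "moves": [
    {"xyz": [0,0,0.04],"twist": 0,"fingers": 0.085},
    {"xyz": [0,0,0.04],"twist": 0,"fingers": 0.085},
    {"xyz": [0,0,0.02],"twist": 0,"fingers": 0.085},
    {"xyz": [0,0,0.002],"twist": 0,"fingers": 0.075},
    {"xyz": [0,0,0],"twist": 0,"fingers": 0.065}
  ]
}}

```text
time_s: 29.5
eef_pos: [0.4233, -0.2489, 0.041]
orientation: [3.14, 0.0, 1.211]
force: [0.2, -0.7, 0.8]
gripper_width: 0.065
grip_force: 0.0
```

Request:
{"method": "step_arm", "body": {
  "moves": [
    {"xyz": [0,0,0],"twist": 0,"fingers": 0.05},
    {"xyz": [0,0,0],"twist": 0,"fingers": 0.025},
    {"xyz": [0,0,0],"twist": 0,"fingers": 0.025},
    {"xyz": [0,0,0],"twist": 0,"fingers": 0.025},
    {"xyz": [0,0,0],"twist": 0,"fingers": 0.025}
  ]
}}

```text
time_s: 30.0
eef_pos: [0.4234, -0.2489, 0.0413]
orientation: [3.139, 0.001, 1.211]
force: [-0.0, 1.0, 7.5]
gripper_width: 0.0373
grip_force: 60.6
```

Request:
{"method": "step_arm", "body": {
  "moves": [
    {"xyz": [0,0,-0.03],"twist": 0,"fingers": 0.025},
    {"xyz": [0,0,-0.045],"twist": 0,"fingers": 0.025},
    {"xyz": [0,0,-0.045],"twist": 0,"fingers": 0.025},
    {"xyz": [0,0,-0.04],"twist": 0,"fingers": 0.025},
    {"xyz": [0,0,0],"twist": 0,"fingers": 0.025}
  ]
}}

```text
time_s: 30.5
eef_pos: [0.4239, -0.2493, 0.2061]
orientation: [3.133, 0.002, 1.211]
force: [0.8, -0.3, -2.9]
gripper_width: 0.0376
grip_force: 61.9
```

```bash
python3 -c "
from p import plan
plan([(.44,-.1,.2,80),(.47,.13,.19,90),(.608,.1397,.14,98.4)])"
```

```text
[[0.0363, -0.0094, 0.0015, np.float64(-0.046)], [0.0367, -0.0077, 0.0015, np.float64(-0.046)], [0.0371, -0.006, 0.0015, np.float64(-0.046)], [0.0373, -0.0043, 0.0015, np.float64(-0.046)], [0.0386, -0.0017, 0.0017, np.float64(-0.029)]]
[[0.0387, -0.0006, 0.0017, np.float64(-0.029)], [0.0387, 0.0005, 0.0017, np.float64(-0.029)], [0.0386, 0.0016, 0.0017, np.float64(-0.029)], [0.0386, 0.0028, 0.0017, np.float64(-0.029)], [0.0385, 0.0039, 0.0017, np.float64(-0.029)]]
[[0.0024, 0.0345, 0.0125, np.float64(-0.037)], [0.0012, 0.0346, 0.0125, np.float64(-0.037)], [-0.0001, 0.0346, 0.0125, np.float64(-0.037)], [-0.0014, 0.0346, 0.0125, np.float64(-0.037)]]
```

Request:
{"method": "step_arm", "body": {
  "moves": [
    {"xyz": [0.036,-0.009,0],"twist": -0.046,"fingers": 0.025},
    {"xyz": [0.037,-0.008,0],"twist": -0.046,"fingers": 0.025},
    {"xyz": [0.037,-0.006,0],"twist": -0.046,"fingers": 0.025},
    {"xyz": [0.037,-0.004,0],"twist": -0.046,"fingers": 0.025},
    {"xyz": [0.039,-0.002,0],"twist": -0.029,"fingers": 0.025}
  ]
}}

```text
time_s: 31.0
eef_pos: [0.4434, -0.0594, 0.1991]
orientation: [3.141, 0.0, 1.425]
force: [1.4, -0.0, -2.3]
gripper_width: 0.0374
grip_force: 61.5
```

Request:
{"method": "step_arm", "body": {
  "moves": [
    {"xyz": [0.039,-0.001,0],"twist": -0.029,"fingers": 0.025},
    {"xyz": [0.039,0.0005,0],"twist": -0.029,"fingers": 0.025},
    {"xyz": [0.039,0.0015,0],"twist": -0.029,"fingers": 0.025},
    {"xyz": [0.039,0.003,0],"twist": -0.029,"fingers": 0.025},
    {"xyz": [0.038,0.004,0],"twist": -0.029,"fingers": 0.025}
  ]
}}

```text
time_s: 31.5
eef_pos: [0.4687, 0.1336, 0.1991]
orientation: [3.141, -0.0, 1.57]
force: [1.6, -0.6, -3.1]
gripper_width: 0.0372
grip_force: 61.5
```

Request:
{"method": "step_arm", "body": {
  "moves": [
    {"xyz": [0.002,0.0345,0.0125],"twist": -0.037,"fingers": 0.025},
    {"xyz": [0.001,0.0345,0.0125],"twist": -0.037,"fingers": 0.025},
    {"xyz": [0,0.0345,0.0125],"twist": -0.037,"fingers": 0.025},
    {"xyz": [-0.001,0.0345,0.0125],"twist": -0.037,"fingers": 0.025},
    {"xyz": [0,0,0],"twist": 0,"fingers": 0.025}
  ]
}}

```text
time_s: 32.0
eef_pos: [0.6084, 0.1411, 0.1455]
orientation: [-3.137, 0.0, 1.718]
force: [-0.4, 0.5, -4.4]
gripper_width: 0.0375
grip_force: 62.4
```

Request:
{"method": "step_arm", "body": {
  "moves": [
    {"xyz": [0,0,0.03],"twist": 0,"fingers": 0.025},
    {"xyz": [0,0,0],"twist": 0,"fingers": 0.025},
    {"xyz": [0,0,0],"twist": 0,"fingers": 0.025}
  ]
}}

```text
time_s: 32.3
eef_pos: [0.6062, 0.1412, 0.1195]
orientation: [-3.141, 0.0, 1.717]
force: [0.9, -0.2, -2.8]
gripper_width: 0.0373
grip_force: 62.2
```

```bash
python3 -c "
from p import plan
plan([(.6075,.139,.053,98.4)])"
```

```text
[[-0.0012, 0.0005, 0.0332, np.float64(-0.0)], [-0.0012, 0.0005, 0.0332, np.float64(-0.0)]]
```

Request:
{"method": "step_arm", "body": {
  "moves": [
    {"xyz": [-0.0022,0.001,0.035],"twist": 0,"fingers": 0.025},
    {"xyz": [0,0,0.025],"twist": 0,"fingers": 0.025},
    {"xyz": [0,0,0.007],"twist": 0,"fingers": 0.025},
    {"xyz": [0,0,0],"twist": 0,"fingers": 0.025},
    {"xyz": [0,0,0],"twist": 0,"fingers": 0.025}
  ]
}}

```text
time_s: 32.8
eef_pos: [0.6088, 0.1394, 0.0545]
orientation: [3.139, -0.0, 1.717]
force: [-0.0, 0.6, -2.8]
gripper_width: 0.0375
grip_force: 62.4
```

Request:
{"method": "step_arm", "body": {
  "moves": [
    {"xyz": [0,0,0.0015],"twist": 0,"fingers": 0.025},
    {"xyz": [0,0,0.001],"twist": 0,"fingers": 0.025},
    {"xyz": [0,0,0],"twist": 0,"fingers": 0.025}
  ]
}}

```text
time_s: 33.1
eef_pos: [0.6082, 0.1393, 0.0503]
orientation: [3.141, -0.0, 1.717]
force: [0.3, 0.8, -3.2]
gripper_width: 0.0371
grip_force: 62.4
```

Request:
{"method": "step_arm", "body": {
  "moves": [
    {"xyz": [0,0,0.001],"twist": 0,"fingers": 0.025},
    {"xyz": [0,0,0],"twist": 0,"fingers": 0.025}
  ]
}}

```text
time_s: 33.3
eef_pos: [0.608, 0.1392, 0.0487]
orientation: [-3.141, -0.0, 1.717]
force: [-0.1, -0.0, -2.6]
gripper_width: 0.0369
grip_force: 62.4
```

Request:
{"method": "step_arm", "body": {
  "moves": [
    {"xyz": [0,0,0.0008],"twist": 0,"fingers": 0.025},
    {"xyz": [0,0,0],"twist": 0,"fingers": 0.025}
  ]
}}

```text
time_s: 33.5
eef_pos: [0.6081, 0.1393, 0.0484]
orientation: [3.141, -0.0, 1.717]
force: [-2.8, -0.7, 1.3]
gripper_width: 0.0373
grip_force: 62.9
```

Contact. I release, retreat and check.

Request:
{"method": "step_arm", "body": {
  "moves": [
    {"xyz": [0,0,0],"twist": 0,"fingers": 0.045},
    {"xyz": [0,0,0],"twist": 0,"fingers": 0.055},
    {"xyz": [0,0,0],"twist": 0,"fingers": 0.07},
    {"xyz": [0,0,0],"twist": 0,"fingers": 0.08},
    {"xyz": [0,0,-0.03],"twist": 0,"fingers": 0.085}
  ]
}}

```text
time_s: 34.0
eef_pos: [0.6062, 0.1389, 0.0744]
orientation: [-3.135, 0.0, 1.717]
force: [0.3, 0.4, -1.1]
gripper_width: 0.0848
grip_force: 0.0
```

Request:
{"method": "step_arm", "body": {
  "moves": [
    {"xyz": [0,0,-0.045],"twist": 0,"fingers": 0.085},
    {"xyz": [0,0,-0.045],"twist": 0,"fingers": 0.085},
    {"xyz": [0,-0.03,-0.045],"twist": 0,"fingers": 0.085},
    {"xyz": [0,-0.04,-0.02],"twist": 0,"fingers": 0.085},
    {"xyz": [0,-0.045,0],"twist": 0,"fingers": 0.085}
  ]
}}

```text
time_s: 34.5
eef_pos: [0.4964, 0.1228, 0.2329]
orientation: [3.137, -0.0, 1.717]
force: [-0.8, -0.4, 0.4]
gripper_width: 0.0849
grip_force: 0.0
```

Request:
{"method": "step_arm", "body": {
  "moves": [
    {"xyz": [0,-0.045,0],"twist": 0,"fingers": 0.085},
    {"xyz": [0,0,0],"twist": 0,"fingers": 0.085},
    {"xyz": [0,0,0],"twist": 0,"fingers": 0.085}
  ]
}}

```text
time_s: 34.8
eef_pos: [0.4518, 0.1163, 0.2304]
orientation: [3.139, -0.0, 1.717]
force: [0.5, 0.9, 0.4]
gripper_width: 0.0852
grip_force: 0.0
```

```bash
python3 -c "
from look import *
L=[]
for n in ('scene','side'):
  d=cam(n); print(n); labels(d,.097,(.6236,.0323),.03); labels(d,.082,(.608,.1393),.03)
  u,v=[int(q) for q in proj(d,(.62,.03,.05))]
  L.append(cv2.resize(d['color'][v-55:v+55,u-75:u+75,::-1],(400,293),interpolation=cv2.INTER_CUBIC))
cv2.imwrite('pics/c9.png',cv2.resize(np.vstack(L),None,fx=1,fy=1))"
```

```text
scene
label 0.6243 0.032 size 0.0202 0.0132 ang -84.0 [277. 207.]
label 0.6077 0.139 size 0.0152 0.0109 ang 85.7 [314. 203.]
side
label 0.6269 0.0331 size 0.0187 0.013 ang -83.2 [224. 184.]
label 0.6103 0.1395 size 0.0151 0.0101 ang -83.5 [206. 203.]
```

View pics/c9.png

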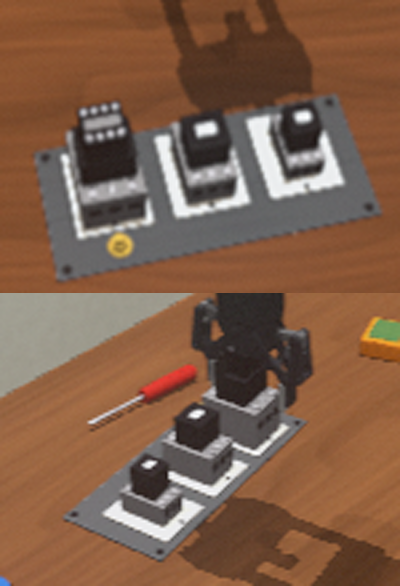

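The final view shows all three contactors upright and centred on their pads, with the aux block on the largest, and the gripper clear of everything. The labels agree with the pad centres to 1–2 mm. I hand in.

```bash
python3 -c "
from bench import bot
print(bot.close_job())"
```

```text
the job is handed in; nothing more can be done
None
```

The job is handed in: the large (by the stud), medium and small contactors stand square and centred on their pads to about 1–3 mm by camera, with the aux block on the largest (its last 2 mm shift not re-measured), at about 35 s of the 102 s allowed, with the meter, tape and screwdriver left alone.

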